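Hang two bottles on the drying pegs and set the air

TASK

Turn the two glass bottles mouth-down and lower each right down over its drying peg, the stout bottle on the thick peg and the slim bottle on the thin one, without dropping them. Then turn the sunken air knob clockwise until its nose points at the long white mark, and leave the other things on the table where they are.

Things in the scene. Friction and masses are not known exactly. Their poses are not given: they have to be found in the camera images.
- stout_mid (a point): Stout narrow-necked amber glass bottle, hollow, open, about 0.16 kg, 140 mm long: body 56 mm across for the first 80 mm from the base, shoulder 20 mm long, neck 38 mm outside (44 at the lip), 30 mm bore. Point on its axis inside the body, 38 mm from the base, 102 mm from the mouth, a good place to grip across the body. z axis runs from closed base to open mouth.
- stout_mouth (a point): Centre of the open mouth of the stout bottle, in the plane of its rim; same axes as stout_mid.
- slim_mid (a point): Slim narrow-necked bottle of the same amber glass, hollow, open, about 0.16 kg, 155 mm long: body 43 mm across for the first 92 mm from the base, shoulder 18 mm long, neck 27 mm outside (33 at the lip), 19 mm bore. Point on its axis inside the body, 42 mm from the base, 113 mm from the mouth, a good place to grip across the body. z axis runs from closed base to open mouth.
- slim_mouth (a point): Centre of the open mouth of the slim bottle, in the plane of its rim; same axes as slim_mid.
- stout_bottle: The stout bottle; origin at the centre of its closed base, z axis from base to mouth.
- slim_bottle: The slim bottle; origin at the centre of its closed base, z axis from base to mouth.
- stout_rest: Fixed wooden rest in which the stout bottle lies, axis 25 degrees below level, mouth low and towards the robot (the rest's -x). Origin on the table under stout_mid. Two V saddles carry the body from below, 12 mm from its base and 10 mm from its shoulder, a toe plate stands in front of the mouth; between the saddles both sides are open to fingers. The bottle lifts straight up out of it.
- slim_rest: A like rest for the slim bottle, origin on the table under slim_mid. The two rests may be swapped. Foot board 70 mm wide, 200 mm long.
- stout_peg_foot (a point): Foot of the thick drying peg: on the peg's axis, top of the flat steel collar (54 mm across) on which the mouth stands when the bottle is fully down. Upright fixed aluminium peg 23 mm thick with a tapered tip, rising 74 mm above this point. The two pegs stand 150 mm apart at the back of the stand, either one on the left.
- slim_peg_foot (a point): Foot of the thin drying peg: on the peg's axis, top of its flat steel collar (43 mm across). Upright fixed aluminium peg 14 mm thick with a tapered tip, rising 84 mm above this point.
- stand: Drying stand: fixed grey plinth, 220 (its x) x 250 (its y) x 42 mm high, origin under its centre, its -x side towards the robot (yaw within 0.25 rad). Both pegs stand 50 mm behind the centre, 75 mm to either side; a brass air stub 30 mm high is at the middle of the back edge. The well of the air knob is in front.
- knob_grip (a point): Air knob, on its upright axis, 18 mm above the well floor, 65 mm in front of the stand's centre. A black bar 14 mm wide, 40 mm long, 26 mm tall with a pointed nose and a white line at one end, in a round well 80 mm across and 32 mm deep in the plinth; bar top 6 mm below the plinth's top. The point's x axis points along the bar to the nose.
- air_knob (a joint): Angle of the knob, rad, growing clockwise as seen from above; 0 = nose towards the right (robot's right), range 0 to 2.2, starts 0 to 0.45. At 1.4 the nose points at the one long white mark on the plinth, straight in front of the well (stand's -x direction). Light friction, it stays where it is left.
- tape_1: Bystander: roll of masking tape, 104 mm across, 25 high, lying flat behind the rests; origin at the centre of its underside.
- nippers: Bystander: red-handled nippers, 139 mm long, 13 high, lying at the far right; origin at the centre of its underside.
- cork_block: Bystander: cork block 38x62x26 mm, behind and between the stand and the rests; origin at the centre of its underside.
- candle_1: Bystander: tea light in a metal cup, 38 mm across, 15 high, between the stand and the rests; origin at the centre of its underside.
- brass_weight: Bystander: turned brass weight, 33 mm across, 44 high, behind at the left; origin at the centre of its underside.
- pen_2: Bystander: white marker pen, 135 mm long, 17 thick, lying at the far left; origin at the centre of its underside.

How it is judged:
On the way, in this order (a step that is already met when the one before it is completed fails the run):
1. both bottles stand mouth-down, right down on their own pegs, let go (angle between each of stout_mid, slim_mid's own z axis and vertical above 3.02 rad and horizontal distance between stout_mouth and stout_peg_foot below 0.009 m and height (world z) of each of stout_mouth, slim_mouth below 0.052 m and horizontal distance between slim_mouth and slim_peg_foot below 0.009 m and contact force between the fingers and stout_bottle below 0.1 N and linear speed of each of stout_bottle, slim_bottle below 0.02 m/s and contact force between the fingers and slim_bottle below 0.1 N), for 0.2 s.
2. the knob's nose points at the long mark (value of joint air_knob between 1.25 and 1.55 rad), for 0.2 s.
At the end, for the whole second after the job is handed in: Stout bottle on thick peg, slim on thin: mouth-down within 0.12 rad of upright, mouth within 9 mm of the peg axis, rim below z = 0.052 (collar top 0.046), at rest and let go; knob joint 1.25 to 1.55 (long mark 1.4) and still (all of step 1 and all of step 2 and velocity of joint air_knob below 0.05 rad/s); the robot touches nothing.
It fails at once if a bottle is let fall (free fall of more than about 40 mm) ((linear speed of stout_bottle above 0.9 m/s and contact force between the fingers and stout_bottle below 0.1 N) or (linear speed of slim_bottle above 0.9 m/s and contact force between the fingers and slim_bottle below 0.1 N)).
It fails at once if a bystander is shoved more than 30 mm (distance of any of tape_1, nippers, cork_block, candle_1, brass_weight, pen_2 from where it was at the start of the episode above 0.03 m).
It also fails if it takes over 72 s, if anything falls off the work surface, if the arm or the gripper's body presses on something with over 40 N, if the wrist force passes 120 N, or if a joint passes its speed limit or range.

ROBOT

A 6-joint arm with a two-finger parallel gripper is mounted at the origin on a cart in front of the work surface, level with it; the furniture and walls round the work are solid. World frame = base frame: x ahead of the robot, y to its left, z up, the work surface at z = 0. Lengths are in m, angles in rad, forces in N, time in s.
With the tool pointing down it reaches from about 0.4 to 0.925 m from the base axis. Payload 12.5 kg.
Tool frame: the origin (TCP) lies at the very end of the fingers, on their centre line; the grasp point (between the pads) lies 19 mm behind it (ctrl.hold_point_z is the distance from the TCP to the grasp point, in m); z points along the fingers, y is the line along which they close (so a half turn about z gives the same grasp; the last joint's range is limited). The gripper opens to 95 mm and grips with 3 to 60 N. Pads are 20 mm wide; open, the fingers measure 119 mm over their backs; the gripper's body (75 mm by 180 mm) begins 59 mm behind the grasp point.
Start: joints at [-1.336, 0.491, 1.559, -0, 1.092, -0.106], TCP at [0.209, -0.589, 0.215] pointing down, gripper open.
Joint ranges: [-3.1, 3.1], [-0.84, 2.19], [0.05, 2.79], [-1.13, 4.28], [0.06, 2.93], [-2.69, 2.69]. Speed limits (rad/s): [2.22, 2.22, 2.79, 3.14, 3.14, 3.14].

INTERFACE

Orientations are given as a 3x3 rotation matrix whose columns are the frame's x, y, z axes.
In Python, from workcell import state, imaging, ticket, ctrl gives the robot as it stands.
- The arm moves only by the shell command python3 -m inch 'ROWS' [FORCE]. ROWS is JSON, one flat list of numbers, 7 for each row, row after row: the shift along the tool's x, y, z each as a share of 30 cm, from -1 to 1, then the turn, a rotation vector about the tool's x, y, z each as a share of 30 degrees, from -1 to 1, then the finger opening in mm, from 0 to 95.1. In form: [dx, dy, dz, rx, ry, rz, fingers, dx, dy, dz, rx, ry, rz, fingers, ...]. A call has 1 to 5 rows; each row shifts and turns the commanded pose from where the row before left it, along the tool's axes as they then stand; what a row does not reach is not made up. A row lasts 1/12 s, in which the tool goes at most 41.7 mm and 7.16 degrees, less where a joint would pass 70% of its speed; a pose out of reach is approached as far as the arm can. A call with a number of a shift or a turn outside -1 to 1 is refused whole. A call with a gripper value outside its range is refused whole. The fingers move at their own pace and stop on an object; FORCE is the grip in N (left out, the last holds). Time passes only in rows, so rows that do not move let the fingers close. It gives the time, the measured TCP pose, the force, the opening and the grip force at its end, in the units of the state.
- state(): the state, without advancing time (a new reading comes with each control period).
- imaging.snapshot(name): name is "scene" or "top"; returns the picture (400x640x3 uint8, red, green, blue); there is no depth.
- imaging.camera_model(name): a dict with "mtx" (3x3 intrinsics, pixels), "R" (3x3) and "t" (3): a world point X has camera coordinates R X + t. Camera axes: x right, y down, z forward; pixel columns grow to the right and rows downward; lengths in m; the calibration is good to about 2 mm. A picture is of the moment at which its call begins. camera_model takes no time and is no camera call.
- ticket.job_done(): hands the job in; it is judged then, once.
The state is a dict: "t": time; "joint_pos": joint angles; "joint_vel": joint speeds; "tau": joint torques, N m; "eef_pos": TCP position; "ee_rot": TCP orientation; "wrist_force": force on the tool from outside, world axes, zero at the start; "wrist_torque": the same for the moment, N m; "opening": opening from 0.0 (shut) to 1.0 (fully open); "grip_force": force on a finger pad.
Only numpy, scipy, OpenCV 4.12 (cv2) and the standard library are available. Lean on these libraries where they do the work, as an engineer would, in place of code of your own. Each camera call takes 0.05 s, during which the arm holds its last target. There are 200 camera calls.

## Working session

There is one attempt and no reset: what is moved stays moved. The work goes in short steps, Python scripts to look and compute and a shell command to move; the robot and the scene stay as the last step left them, time stands still between calls to the robot, and variables do not carry over. Pictures are saved under pics/ and viewed, at most 13 in all, crops included, and the job is handed in when it is done.

```bash
mkdir -p pics
python3 - <<'E'
from workcell import state, imaging, ctrl
import cv2,numpy as np
for n in ("scene","top"):
    cv2.imwrite(f"pics/{n}0.png",imaging.snapshot(n)[:,:,::-1])
    m=imaging.camera_model(n); print(n,np.round(m["mtx"],1).tolist(),np.round(m["R"],3).tolist(),np.round(m["t"],3).tolist())
s=state();print(s); print(ctrl.hold_point_z)
E
```

```text
scene [[453.5, 0.0, 318.5], [0.0, 453.5, 204.8], [0.0, 0.0, 1.0]] [[0.789, -0.614, 0.018], [-0.295, -0.405, -0.865], [0.538, 0.678, -0.501]] [-0.478, 0.268, 1.446]
top [[475.1, 0.0, 320.5], [0.0, 475.1, 199.8], [0.0, 0.0, 1.0]] [[0.017, -1.0, 0.001], [-0.996, -0.017, -0.084], [0.084, 0.0, -0.996]] [-0.031, 0.584, 1.402]
{'t': 0.1, 'joint_pos': array([-1.33559495e+00,  4.91527970e-01,  1.55942036e+00,  2.43052415e-05,
        1.09168771e+00, -1.05577861e-01]), 'joint_vel': array([ 0.00053078, -0.00141553, -0.00204039, -0.00123901,  0.00104694,
        0.0001708 ]), 'tau': array([ 2.65969269e-03, -6.13621688e+01, -2.58605629e+01,  6.94023189e-02,
        4.70129214e-02, -5.92465699e-05]), 'eef_pos': array([ 0.20887552, -0.58882369,  0.21409139]), 'ee_rot': array([[ 9.42498277e-01,  3.34210933e-01, -2.22175172e-04],
       [ 3.34210981e-01, -9.42497735e-01,  1.01968737e-03],
       [ 1.31391070e-04, -1.03530697e-03, -9.99999455e-01]]), 'wrist_force': array([ 0.58131911, -0.85702207, -1.33786356]), 'wrist_torque': array([0.04597945, 0.03254158, 0.00781211]), 'grip_force': 0.0, 'opening': 1.0030280597238128}
0.0188
```

View pics/scene0.png

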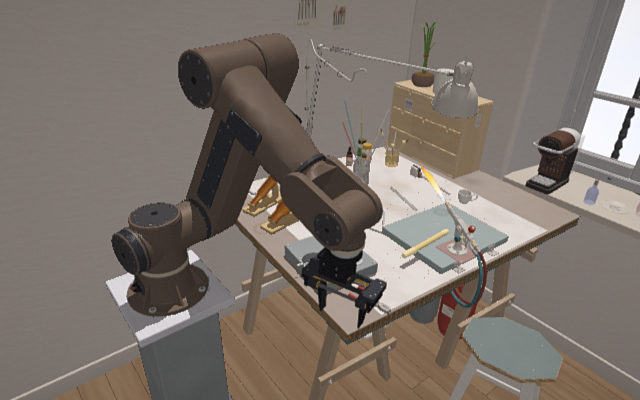

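View pics/top0.png

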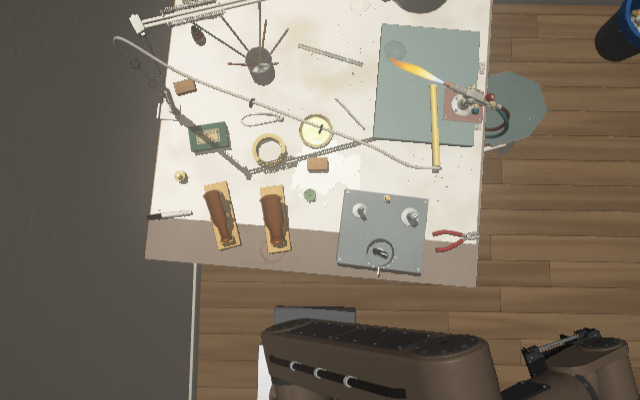

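The scene picture mostly shows the arm. In the top picture, the rests are near (222,215) and (275,218), the stand is near (383,232) with pegs near (360,211) and (409,216), and the knob is at (380,252). I'll zoom in on that area.

Run:
```python
import cv2
a=cv2.imread("pics/top0.png")[165:295]
b=cv2.resize(a[:,195:300],None,fx=4,fy=4,interpolation=cv2.INTER_CUBIC)
c=cv2.resize(a[:,330:435],None,fx=4,fy=4,interpolation=cv2.INTER_CUBIC)[:, :]
cv2.imwrite("pics/z0.png",cv2.hconcat([b[:,:390],c[:,:410]]))
```

```text
(no output)
```

View pics/z0.png

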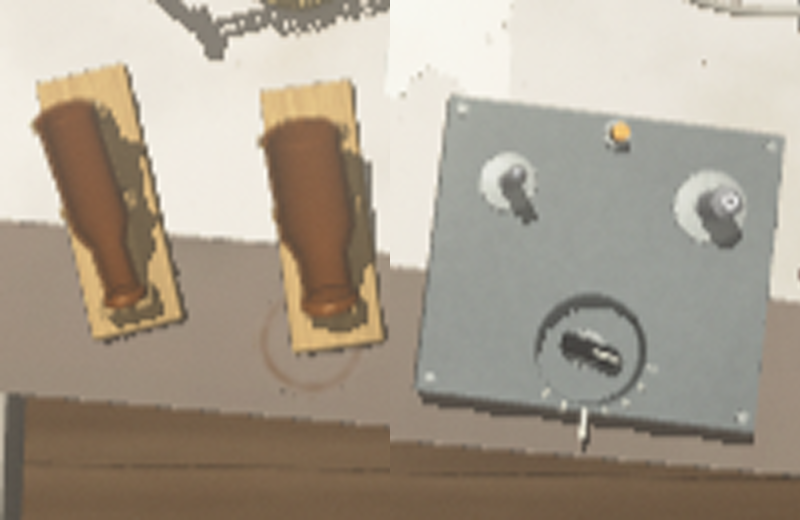

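The slim bottle is in the left rest and the stout bottle in the right one. On the stand, the thin peg is on the left and the thick peg on the right. Next I'll fit the stand from its corners and the bottles by silhouette in both cameras.

```bash
cat > h.py <<'E'
import numpy as np,cv2
from scipy.optimize import least_squares,minimize
from workcell import state, imaging, ctrl
CM={n:{k:np.array(v) for k,v in imaging.camera_model(n).items()} for n in("scene","top")}
def proj(n,X):
    m=CM[n];c=np.atleast_2d(X)@m["R"].T+m["t"];p=c@m["mtx"].T;return p[:,:2]/p[:,2:]
def back(n,uv,z):
    m=CM[n];d=m["R"].T@np.linalg.solve(m["mtx"],[uv[0],uv[1],1]);o=-m["R"].T@m["t"];return o+d*(z-o[2])/d[2]
SEC={"stout":[(0,.028),(.08,.028),(.1,.019),(.134,.019),(.134,.022),(.14,.022)],
"slim":[(0,.0215),(.092,.0215),(.11,.0135),(.149,.0135),(.149,.0165),(.155,.0165)]}
def render(n,kind,base,ax,S=4,shape=(400,640)):
    ax=ax/np.linalg.norm(ax);a=np.cross(ax,[0,0,1.]);a/=np.linalg.norm(a);b=np.cross(ax,a)
    th=np.linspace(0,6.283,40)
    cs=[proj(n,base+ax*l+r*(np.outer(np.cos(th),a)+np.outer(np.sin(th),b))) for l,r in SEC[kind]]
    im=np.zeros((shape[0],shape[1]),np.uint8)
    for p,q in zip(cs,cs[1:]):
        cv2.fillConvexPoly(im,np.round((cv2.convexHull(np.vstack([p,q]).astype(np.float32)))*16).astype(np.int32),255,cv2.LINE_AA,4)
    return im/255.
E
python3 - <<'E'
from h import *
r=lambda L:[(330+(u-390)/4-.4,165+v/4-.4) for u,v in L]
c=r([(448,95),(784,138),(752,432),(418,390)])
W=np.array([back("top",p,.042)[:2] for p in c]); L=np.array([(.11,.125),(.11,-.125),(-.11,-.125),(-.11,.125)])
f=lambda q:(np.c_[np.cos(q[2])*L[:,0]-np.sin(q[2])*L[:,1]+q[0],np.sin(q[2])*L[:,0]+np.cos(q[2])*L[:,1]+q[1]]-W).ravel()
s=least_squares(f,[.6,-.1,0]);print("stand",s.x,np.round(s.fun*1e3,1))
x,y,t=s.x;R=np.array([[np.cos(t),-np.sin(t)],[np.sin(t),np.cos(t)]])
for nm,l in(("slimpeg",(.05,.075)),("stoutpeg",(.05,-.075)),("knob",(-.065,0))):print(nm,np.array([x,y])+R@l)
k=r([(567,340),(617,360)]);k=[back("top",p,.036) for p in k];print("knob dir",np.degrees(np.arctan2(*(k[1]-k[0])[[1,0]])), np.mean(k,0))
T=cv2.imread("pics/top0.png");S=cv2.imread("pics/scene0.png")
for n,I in(("top",T),("scene",S)):
    h=cv2.cvtColor(I,cv2.COLOR_BGR2HSV); m=((h[...,0]<14)&(h[...,1]>140)&(h[...,2]>60)).astype(np.uint8)*255
    cv2.imwrite(f"pics/m_{n}.png",m)
    a=(slice(165,265),slice(195,300)) if n=="top" else (slice(165,245),slice(235,305))
    z=lambda q:cv2.resize(q[a],(400,400*q[a].shape[0]//q[a].shape[1]),interpolation=cv2.INTER_CUBIC)
    o=cv2.vconcat([z(I),z(cv2.cvtColor(m,8))])if 0 else cv2.hconcat([z(I),z(cv2.cvtColor(m,cv2.COLOR_GRAY2BGR))])
    if n=="top":P=o[:, :]
    else:Q=o
o=cv2.vconcat([P,Q]);cv2.imwrite("pics/z1.png",cv2.resize(o,(560,int(o.shape[0]*.7))))
E
```

```text
stand [ 0.49582405 -0.20463602 -0.10431198] [-0.  -1.2  1.6 -0.2 -0.7 -1.1 -0.9  2.6]
slimpeg [ 0.55336149 -0.13524984]
stoutpeg [ 0.53774306 -0.2844345 ]
knob [ 0.43117736 -0.19786803]
knob dir -110.77866403783152 [ 0.43160787 -0.19957987  0.036     ]
```

View pics/z1.png

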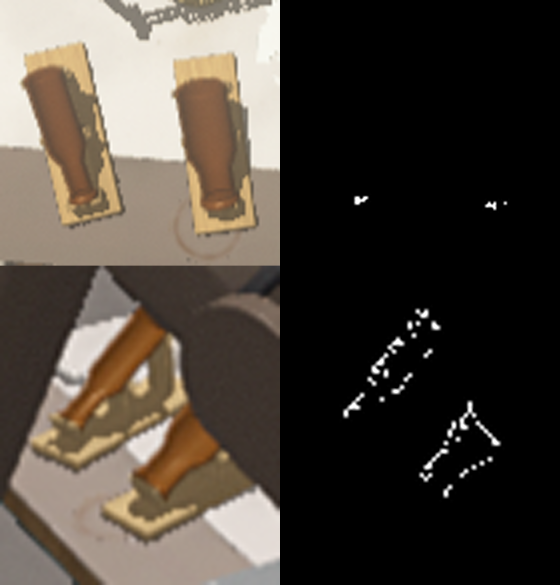

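The top crop shows both bottles fully. In the scene view the arm hides their upper halves, but the necks and mouths can be seen. The mask was poor, so I'll sample colours, make a better mask and fit the model silhouettes.

Run:
```python
from h import *
T=cv2.imread("pics/top0.png");S=cv2.imread("pics/scene0.png")
print(T[210,[215,218,221,232,236,243]].tolist(), T[225,[268,274,280,287]].tolist())
print(S[195,[255,258,262,266,272]].tolist(),S[214,[278,282,286]].tolist())
M={}
for n,I in(("top",T),("scene",S)):
    J=I.astype(float)+1;M[n]=((J[...,2]/J[...,0]>(2. if n=="top" else 2.6))&(J[...,2]>60)&(J[...,2]/J[...,1]>1.45))
    print(n,M[n].sum())
np.savez("m.npz",**M)
def fit(kind,boxT,boxS,x0):
    mT=np.zeros((400,640));mT[boxT]=M["top"][boxT];mS=np.zeros((400,640));mS[boxS]=M["scene"][boxS]
    mT=cv2.morphologyEx(mT,cv2.MORPH_CLOSE,np.ones((3,3)))
    mS=cv2.morphologyEx(mS,cv2.MORPH_CLOSE,np.ones((3,3)))
    J=S.astype(float); vis=np.zeros((400,640));vis[boxS]=(S[boxS].max(2)>90) # arm is dark
    vis=cv2.erode(vis,np.ones((3,3)))
    def pose(q):
        ax=np.array([-np.cos(.4363)*np.cos(q[3]),-np.cos(.4363)*np.sin(q[3]),-np.sin(.4363)])
        mid=np.array(q[:3]);return mid-ax*(.038 if kind=="stout" else .042),ax
    def cost(q,w=1):
        b,a=pose(q);rT=render("top",kind,b,a);rS=render("scene",kind,b,a)
        return np.abs(rT-mT).sum()+w*(np.abs(rS-mS)*vis).sum()
    best=None
    for k in range(4):
        d=np.random.default_rng(k).normal(size=4)*[.005,.005,.005,.05]
        q0=np.array(x0)+d
        r=minimize(cost,q0,method="Nelder-Mead",options=dict(initial_simplex=np.vstack([q0]+[q0+e for e in np.diag([.01,.01,.01,.1])]),maxiter=400,xatol=1e-4,fatol=.1))
        print(kind,np.round(r.x,4),round(r.fun,1),mT.sum(),mS.sum())
        if best is None or r.fun<best.fun:best=r
    return best.x
def init(uv):return list(back("top",uv,.075))
qs=fit("slim",(slice(180,255),slice(198,245)),(slice(165,225),slice(240,282)),init((218,211))+[.25])
qt=fit("stout",(slice(180,260),slice(255,292)),(slice(195,245),slice(265,298)),init((271,211))+[.1])
O=[]
for n,I,a in(("top",T,(slice(170,265),slice(195,300))),("scene",S,(slice(165,245),slice(235,305)))):
    V=I.copy()
    V=cv2.resize(V[a],None,fx=4,fy=4,interpolation=cv2.INTER_CUBIC)
    for kind,q,l in(("slim",qs,.042),("stout",qt,.038)):
        ax=np.array([-np.cos(.4363)*np.cos(q[3]),-np.cos(.4363)*np.sin(q[3]),-np.sin(.4363)])
        R=cv2.resize(render(n,kind,q[:3]-ax*l,ax)[a],None,fx=4,fy=4)
        c,_=cv2.findContours((R>.5).astype(np.uint8),0,1);cv2.drawContours(V,c,-1,(0,255,0),1)
    O.append(cv2.copyMakeBorder(V,0,400-V.shape[0],0,0,0))
cv2.imwrite("pics/z2.png",cv2.hconcat(O))
```

```text
[[68, 93, 131], [68, 93, 133], [67, 90, 124], [107, 149, 176], [226, 236, 242], [226, 235, 241]] [[62, 80, 103], [65, 93, 136], [64, 84, 114], [75, 95, 109]]
[[122, 138, 161], [26, 68, 118], [40, 91, 146], [57, 80, 102], [80, 115, 139]] [[55, 104, 154], [31, 83, 140], [40, 67, 96]]
top 207
scene 847
slim [0.565  0.2684 0.0945 0.0931] 958.2 47.0 371.0
slim [0.5652 0.2718 0.0933 0.1573] 954.0 47.0 371.0
slim [0.5643 0.2742 0.0927 0.215 ] 951.3 47.0 371.0
slim [0.5644 0.2679 0.0959 0.1298] 955.8 47.0 371.0
stout [0.5555 0.1159 0.0817 0.124 ] 955.9 43.0 199.0
stout [0.5554 0.1156 0.0816 0.1193] 955.6 43.0 199.0
stout [ 0.5552  0.1034  0.0864 -0.0323] 958.2 43.0 199.0
stout [0.5553 0.1098 0.0855 0.0746] 955.9 43.0 199.0
```

View pics/z2.png

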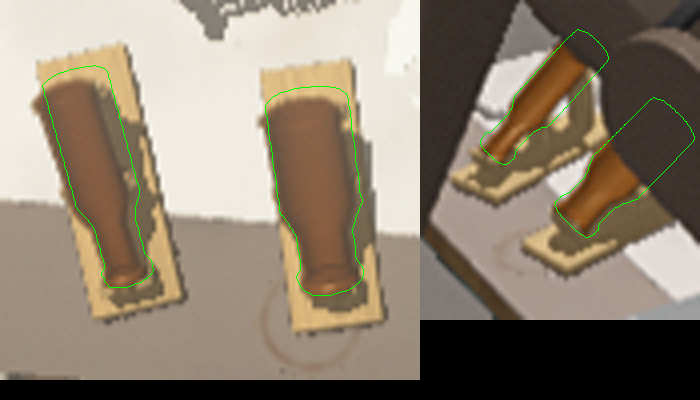

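The scene outlines fit roughly, but the top mask missed most of the amber. I'll change the thresholds and refit.

```bash
cat > fit.py <<'E'
from h import *
T=cv2.imread("pics/top0.png");S=cv2.imread("pics/scene0.png")
M={}
for n,I in(("top",T),("scene",S)):
    J=I.astype(float)+1;M[n]=((J[...,2]/J[...,1]>(1.27 if n=="top" else 1.33))&(J[...,2]/J[...,0]>1.55)&(J[...,2]>60))
def fit(kind,boxT,boxS,x0):
    mT=np.zeros((400,640));mT[boxT]=M["top"][boxT];mS=np.zeros((400,640));mS[boxS]=M["scene"][boxS]
    mT=cv2.morphologyEx(mT,cv2.MORPH_CLOSE,np.ones((3,3)));mS=cv2.morphologyEx(mS,cv2.MORPH_CLOSE,np.ones((3,3)))
    vis=np.zeros((400,640));vis[boxS]=((S[boxS].max(2)>90)|(mS[boxS]>0));vis=cv2.erode(vis,np.ones((3,3)))
    def cost(q):
        ax=np.array([-np.cos(.4363)*np.cos(q[3]),-np.cos(.4363)*np.sin(q[3]),-np.sin(.4363)])
        b=np.array(q[:3])-ax*(.038 if kind=="stout" else .042);sh=q
        return np.abs(render("top",kind,b,ax)-mT).sum()+(np.abs(render("scene",kind,b,ax)-mS)*vis).sum()
    best=None
    for k in range(4):
        q0=np.array(x0)+np.random.default_rng(k).normal(size=4)*[.005,.005,.005,.05]
        r=minimize(cost,q0,method="Nelder-Mead",options=dict(initial_simplex=np.vstack([q0]+[q0+e for e in np.diag([.01,.01,.01,.1])]),maxiter=400,xatol=1e-4,fatol=.1))
        print(kind,np.round(r.x,4),round(r.fun,1),mT.sum(),mS.sum())
        if best is None or r.fun<best.fun:best=r
    return best.x
init=lambda uv:list(back("top",uv,.075))
qs=fit("slim",(slice(180,255),slice(198,245)),(slice(165,225),slice(240,282)),init((216,208))+[.25])
qt=fit("stout",(slice(180,260),slice(255,292)),(slice(195,245),slice(265,298)),init((272,208))+[.1])
O=[]
for n,I,a in(("top",T,(slice(170,265),slice(195,300))),("scene",S,(slice(165,245),slice(235,305)))):
    V=I[a].copy()
    V=cv2.resize(V,None,fx=4,fy=4,interpolation=cv2.INTER_CUBIC)
    for kind,q,l in(("slim",qs,.042),("stout",qt,.038)):
        ax=np.array([-np.cos(.4363)*np.cos(q[3]),-np.cos(.4363)*np.sin(q[3]),-np.sin(.4363)])
        R=cv2.resize(render(n,kind,q[:3]-ax*l,ax)[a],None,fx=4,fy=4)
        c,_=cv2.findContours((R>.5).astype(np.uint8),0,1);cv2.drawContours(V,c,-1,(0,255,0),1)
    O.append(cv2.copyMakeBorder(V,0,400-V.shape[0],0,0,0))
cv2.imwrite("pics/z3.png",cv2.hconcat(O))
E
python3 fit.py
```

```text
slim [0.561  0.2804 0.0911 0.2587] 428.0 610.0 420.0
slim [0.562  0.284  0.0848 0.2803] 427.8 610.0 420.0
slim [0.563  0.2819 0.0899 0.2487] 426.3 610.0 420.0
slim [0.562  0.2819 0.0887 0.2622] 426.1 610.0 420.0
stout [0.5532 0.1185 0.0817 0.1311] 276.4 730.0 234.0
stout [0.5535 0.1178 0.0845 0.1433] 274.7 730.0 234.0
stout [0.5538 0.1195 0.0806 0.1467] 277.0 730.0 234.0
stout [0.5538 0.1188 0.083  0.1363] 274.4 730.0 234.0
```

View pics/z3.png

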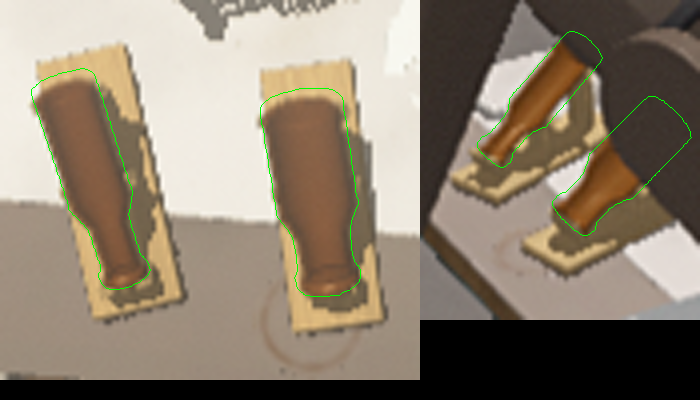

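The top outline matches at the mouths but runs about 2 px too long at the bases. I'll compare mask and model row extents numerically.

```bash
cat >> fit.py <<'E'
def ext(m,rows,c0,c1):
    o=[]
    for r in rows:
        w=np.where(m[r,c0:c1]>.5)[0];o.append((r,c0+w.min(),c0+w.max(),len(w)) if len(w) else (r,))
    return o
for kind,q,l,b,bs in(("slim",qs,.042,(198,245),(240,282)),("stout",qt,.038,(255,292),(265,298))):
    ax=np.array([-np.cos(.4363)*np.cos(q[3]),-np.cos(.4363)*np.sin(q[3]),-np.sin(.4363)])
    for n,rows,bb in(("top",range(184,250,5),b),("scene",range(168,232,5),bs)):
        print(kind,n);print(ext(M[n],rows,*bb));print(ext(render(n,kind,q[:3]-ax*l,ax),rows,*bb))
E
python3 fit.py|grep -v "^sl.*\[0"
```

```text
stout [0.5532 0.1185 0.0817 0.1311] 276.4 730.0 234.0
stout [0.5535 0.1178 0.0845 0.1433] 274.7 730.0 234.0
stout [0.5538 0.1195 0.0806 0.1467] 277.0 730.0 234.0
stout [0.5538 0.1188 0.083  0.1363] 274.4 730.0 234.0
slim top
[(184,), (189,), (194, np.int64(205), np.int64(217), 13), (199, np.int64(206), np.int64(218), 12), (204, np.int64(207), np.int64(220), 14), (209, np.int64(209), np.int64(222), 13), (214, np.int64(211), np.int64(223), 13), (219, np.int64(212), np.int64(225), 14), (224, np.int64(214), np.int64(225), 12), (229, np.int64(218), np.int64(226), 9), (234, np.int64(220), np.int64(228), 9), (239, np.int64(221), np.int64(229), 9), (244,), (249,)]
[(184,), (189, np.int64(207), np.int64(218), 12), (194, np.int64(203), np.int64(220), 18), (199, np.int64(205), np.int64(221), 17), (204, np.int64(206), np.int64(223), 18), (209, np.int64(208), np.int64(224), 17), (214, np.int64(210), np.int64(226), 17), (219, np.int64(211), np.int64(227), 17), (224, np.int64(214), np.int64(226), 13), (229, np.int64(218), np.int64(228), 11), (234, np.int64(219), np.int64(230), 12), (239, np.int64(2
[... 1817 characters left out ...]
(268), np.int64(273), 6), (183, np.int64(265), np.int64(275), 11), (188, np.int64(265), np.int64(271), 7), (193, np.int64(265), np.int64(266), 2), (198,), (203, np.int64(278), np.int64(284), 7), (208, np.int64(276), np.int64(288), 13), (213, np.int64(273), np.int64(287), 15), (218, np.int64(270), np.int64(280), 11), (223, np.int64(276), np.int64(276), 1), (228,)]
[(168,), (173,), (178,), (183,), (188,), (193, np.int64(287), np.int64(297), 11), (198, np.int64(282), np.int64(297), 16), (203, np.int64(277), np.int64(297), 21), (208, np.int64(276), np.int64(293), 18), (213, np.int64(270), np.int64(288), 19), (218, np.int64(269), np.int64(280), 12), (223, np.int64(275), np.int64(277), 3), (228,)]
```

The rough fit is good enough to set out. I'll write a planning helper and move above the stout bottle.

```bash
cat > plan.py <<'E'
# usage: plan.py x y z yaw_deg tilt_deg  (grasp point target; tool x heading yaw, tilt = tool z from down toward heading)
import sys,json
from h import *
from scipy.spatial.transform import Rotation as Ro
def Rt(yaw,tilt):
    return (Ro.from_euler('z',yaw,degrees=True)*Ro.from_matrix(np.diag([1.,-1,-1]))*Ro.from_euler('y',tilt,degrees=True)).as_matrix()
if __name__=="__main__":
    a=list(map(float,sys.argv[1:6]));s=state();R=s["ee_rot"];R2=Rt(a[3],a[4])
    g=s["eef_pos"]-ctrl.hold_point_z*R[:,2];rv=Ro.from_matrix(R.T@R2).as_rotvec(degrees=True)
    d=np.array(a[:3])+ctrl.hold_point_z*R2[:,2]-s["eef_pos"]
    print("t",round(s["t"],2),"grasp",np.round(g,4),"dist",np.round(d,3),"q",np.round(s["joint_pos"],3),"F",np.round(s["wrist_force"],1))
    print("turn u",np.round(rv/30,3),"shift u after turn",np.round(R2.T@d/.3,3),"before turn",np.round(R.T@d/.3,3))
E
python3 plan.py .5535 .1185 .18 7.9 0; python3 -m inch '[0,0,0,0,0,0.195,80,0,0,0,0,0,0.195,80]'; python3 plan.py .5535 .1185 .18 7.9 0
```

```text
t 0.1 grasp [ 0.2089 -0.5888  0.2329] dist [ 0.345  0.707 -0.053] q [-1.336  0.492  1.559  0.     1.092 -0.106] F [ 0.6 -0.9 -1.3]
turn u [-0.002 -0.     0.387] shift u after turn [ 1.462 -2.177  0.176] before turn [ 1.871 -1.838  0.178]
t: 0.27
eef_pos: [0.2089, -0.5889, 0.2143]
ee_rot: [[0.991, 0.132, -0.0], [0.132, -0.991, 0.001], [-0.0, -0.001, -1.0]]
wrist_force: [-0.6, -0.7, 0.2]
opening: 0.911
grip_force: 0.0
t 0.27 grasp [ 0.2089 -0.5889  0.2331] dist [ 0.345  0.707 -0.053] q [-1.336  0.491  1.559  0.     1.092  0.103] F [-0.6 -0.7  0.2]
turn u [-0.001  0.    -0.011] shift u after turn [ 1.462 -2.178  0.177] before turn [ 1.449 -2.186  0.178]
```

```bash
for i in 1; do
python3 -m inch '[0.0725,-0.109,0,0,0,0,80,0.0725,-0.109,0,0,0,0,80,0.0725,-0.109,0,0,0,0,80,0.0725,-0.109,0,0,0,0,80,0.0725,-0.109,0,0,0,0,80]' | head -2
python3 plan.py .5535 .1185 .18 7.9 0
python3 -m inch '[0.0725,-0.109,0,0,0,0,80,0.0725,-0.109,0,0,0,0,80,0.0725,-0.109,0,0,0,0,80,0.0725,-0.109,0,0,0,0,80,0.0725,-0.109,0,0,0,0,80]' | head -2
python3 -m inch '[0.0725,-0.109,0,0,0,0,80,0.0725,-0.109,0,0,0,0,80,0.0725,-0.109,0,0,0,0,80,0.0725,-0.109,0,0,0,0,80,0.0725,-0.109,0,0,0,0,80]' | head -2
python3 -m inch '[0.0725,-0.109,0,0,0,0,80,0.0725,-0.109,0,0,0,0,80,0.0725,-0.109,0,0,0,0,80,0.0725,-0.109,0,0,0,0,80,0.0725,-0.109,0,0,0,0,80]' | head -2
done; python3 plan.py .5535 .1185 .18 7.9 0
```

```text
t: 0.68
eef_pos: [0.2947, -0.4105, 0.2144]
t 0.68 grasp [ 0.2947 -0.4105  0.2332] dist [ 0.259  0.529 -0.053] q [-1.079  0.322  1.847 -0.     0.973  0.356] F [ 1.1 -0.9 -0. ]
turn u [-0.001  0.    -0.003] shift u after turn [ 1.097 -1.628  0.177] before turn [ 1.094 -1.63   0.178]
t: 1.1
eef_pos: [0.3802, -0.2337, 0.2146]
t: 1.52
eef_pos: [0.4657, -0.0567, 0.2146]
t: 1.93
eef_pos: [0.5512, 0.1202, 0.2144]
t 1.93 grasp [0.5512 0.1202 0.2332] dist [ 0.002 -0.002 -0.053] q [ 0.098  0.405  1.711 -0.     1.027  1.532] F [ 0.7 -1.3  0. ]
turn u [ 0.     0.001 -0.002] shift u after turn [0.007 0.007 0.177] before turn [0.007 0.007 0.177]
```

The shoulder has a lateral offset, and an in-plane tilt would need the wrist to flip. I'll make two small test turns to learn the wrist signs and the tool length.

```bash
python3 -m inch '[0,0,0,0.2,0,0,80,0,0,0,0.2,0,0,80,0,0,0,0,0,0,80]'|head -3;python3 plan.py .5535 .1185 .18 7.9 0
python3 -m inch '[0,0,0,-0.2,0,0,80,0,0,0,-0.2,0,0,80,0,0,0,0,0.2,0,80,0,0,0,0,0.2,0,80,0,0,0,0,0,0,80]'|head -3;python3 plan.py .5535 .1185 .18 7.9 0
```

```text
t: 2.18
eef_pos: [0.5509, 0.1181, 0.2138]
ee_rot: [[0.991, 0.133, -0.03], [0.136, -0.968, 0.211], [-0.001, -0.213, -0.977]]
t 2.18 grasp [0.5515 0.1142 0.2321] dist [ 0.003  0.    -0.053] q [-0.009  0.41   1.723  0.245  1.054  1.299] F [-0.2 -0.5  0.3]
turn u [-0.41   0.002 -0.002] shift u after turn [ 0.009 -0.     0.175] before turn [0.009 0.037 0.171]
t: 2.6
eef_pos: [0.5487, 0.1181, 0.2144]
ee_rot: [[0.968, 0.136, 0.21], [0.134, -0.991, 0.027], [0.211, 0.002, -0.977]]
t 2.6 grasp [0.5448 0.1176 0.2328] dist [ 0.005  0.    -0.053] q [0.09  0.327 1.858 0.012 0.743 1.516] F [1.2 0.3 0.8]
turn u [ 0.004 -0.407 -0.001] shift u after turn [0.016 0.001 0.177] before turn [-0.022  0.001  0.177]
```

Positive j4 means the tool points left with the hand on the right, and there is plenty of range that way. So I'll place the slim bottle first, then the stout one, hand on the right for both.

```bash
python3 -m inch '[0,0,0,0,-0.2,0,80,0,0,0,0,-0.2,0,80,0,0,0,0,0,-0.13,80,0,0,0,0,0,-0.13,80,0,0,0,0,0,0,80]'|head -1;python3 plan.py .562 .282 .17 15 0
```

```text
t: 3.02
t 3.02 grasp [0.5512 0.1176 0.2334] dist [ 0.011  0.164 -0.063] q [ 0.094  0.405  1.71  -0.002  1.03   1.391] F [0.2 0.3 0. ]
turn u [0.003 0.006 0.025] shift u after turn [ 0.177 -0.52   0.211] before turn [ 0.184 -0.518  0.21 ]
```

```bash
python3 -m inch '[0.036,-0.104,0.042,0,0.001,0.005,80,0.036,-0.104,0.042,0,0.001,0.005,80,0.036,-0.104,0.042,0,0.001,0.005,80,0.036,-0.104,0.042,0,0.001,0.005,80,0.036,-0.104,0.042,0,0.001,0.005,80]'|head -1;python3 -m inch '[0,0,0,0,0,0,80]'|head -1;python3 plan.py .562 .282 .0887 15 0
python3 - <<'E'
from h import *
T=imaging.snapshot("top")[:,:,::-1].copy();S=imaging.snapshot("scene")[:,:,::-1].copy()
a=cv2.resize(T[165:265,180:310],None,fx=3,fy=3,interpolation=cv2.INTER_CUBIC);b=cv2.resize(S[130:250,190:323],None,fx=3,fy=3,interpolation=cv2.INTER_CUBIC)
cv2.imwrite("pics/T1.png",T);cv2.imwrite("pics/S1.png",S)
a=cv2.copyMakeBorder(a,0,60,0,0,0);cv2.imwrite("pics/z4.png",cv2.hconcat([a,b]))
E
```

```text
t: 3.43
t: 3.52
t 3.52 grasp [0.5608 0.2868 0.168 ] dist [ 0.001 -0.005 -0.079] q [ 3.680e-01  5.660e-01  1.615e+00 -1.000e-03  9.620e-01  1.680e+00] F [ 0.2  0.3 -0.9]
turn u [ 0.002  0.003 -0.004] shift u after turn [-0.     0.016  0.264] before turn [0.    0.016 0.264]
```

View pics/z4.png

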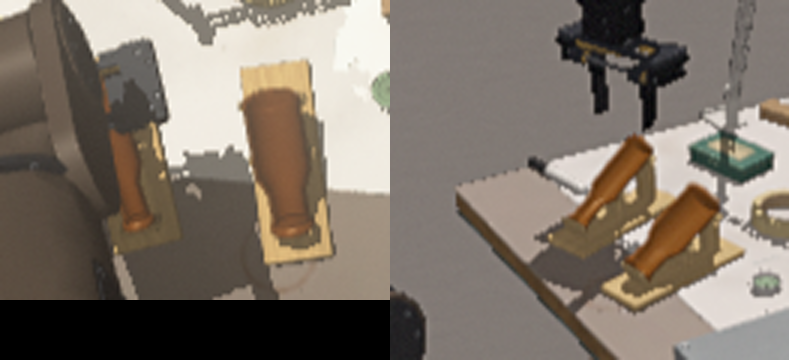

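The scene view is now clear: both bottles are fully visible, slim near (205,190) and stout near (275,210) in full-image pixels, with the fingers above the slim one. I'll refit with grabCut masks.

```bash
cat > fit2.py <<'E'
from h import *
I={"top":cv2.imread("pics/top0.png"),"scene":cv2.imread("pics/S1.png")}
SEED={"top":1.27,"scene":1.33}
def pose(q,kind):
    ax=np.array([-np.cos(.4363)*np.cos(q[3]),-np.cos(.4363)*np.sin(q[3]),-np.sin(.4363)])
    return np.array(q[:3])-ax*(.038 if kind=="stout" else .042),ax
for kind,q0 in(("slim",[.562,.282,.0887,.262]),("stout",[.5535,.1185,.083,.138])):
    M={}
    for n in I:
        J=I[n].astype(float)+1;seed=(J[...,2]/J[...,1]>SEED[n])&(J[...,2]/J[...,0]>1.55)&(J[...,2]>60)
        near=cv2.dilate((render(n,kind,*pose(q0,kind))>.3).astype(np.uint8),np.ones((9,9)))
        g=np.full(near.shape,cv2.GC_BGD,np.uint8);g[near>0]=cv2.GC_PR_BGD;g[(near>0)&seed]=cv2.GC_PR_FGD
        cv2.grabCut(I[n],g,None,np.zeros((1,65)),np.zeros((1,65)),4,cv2.GC_INIT_WITH_MASK)
        m=((g==1)|(g==3)).astype(np.uint8);M[n]=m.astype(float)
        print(kind,n,"mask",m.sum(),"seed",(seed&(near>0)).sum(),"model",render(n,kind,*pose(q0,kind)).sum())
    cost=lambda q:sum(np.abs(cv2.GaussianBlur(render(n,kind,*pose(q,kind))-M[n],(0,0),.8)).sum() for n in I)
    for k in range(3):
        s=np.array(q0)+np.random.default_rng(k).normal(size=4)*[.004,.004,.004,.04]
        r=minimize(cost,s,method="Nelder-Mead",options=dict(initial_simplex=np.vstack([s]+[s+e for e in np.diag([.01,.01,.01,.1])]),maxiter=400,xatol=1e-4,fatol=.1))
        print(kind,np.round(r.x,4),round(r.fun,1),[round(np.abs(render(n,kind,*pose(r.x,kind))-M[n]).sum()) for n in I])
E
python3 fit2.py
```

```text
slim top mask 1012 seed 595 model 819.2862745098039
slim scene mask 291 seed 282 model 403.0392156862745
slim [0.5537 0.2735 0.0955 0.2795] 306.0 [194, 117]
slim [0.5533 0.2734 0.095  0.2766] 306.2 [194, 117]
slim [0.5521 0.2739 0.0933 0.2848] 308.6 [199, 117]
stout top mask 1100 seed 709 model 960.9058823529413
stout scene mask 436 seed 422 model 539.4627450980392
stout [0.5465 0.1141 0.0879 0.1609] 270.1 [168, 114]
stout [0.5461 0.114  0.0876 0.1617] 269.8 [168, 113]
stout [0.5464 0.1143 0.0881 0.1668] 270.1 [168, 114]
```

```bash
cat > fit3.py <<'E'
import h
from h import *
I={"top":cv2.imread("pics/top0.png"),"scene":cv2.imread("pics/S1.png")}
ORIG={k:list(v) for k,v in SEC.items()}
def pose(q,kind):
    ax=np.array([-np.cos(.4363)*np.cos(q[3]),-np.cos(.4363)*np.sin(q[3]),-np.sin(.4363)])
    return np.array(q[:3])-ax*(.038 if kind=="stout" else .042),ax
def rend(n,kind,q,e):
    L=ORIG[kind][-1][0];SEC[kind]=[(np.clip(l,e,L-e),r-e) for l,r in ORIG[kind]];o=render(n,kind,*pose(q,kind));SEC[kind]=ORIG[kind];return o
import sys
for tt,ts in((1.22,1.25),(1.25,1.3)):
  for kind,q0 in(("slim",[.562,.282,.0887,.262]),("stout",[.5535,.1185,.083,.138])):
    M={}
    for n in I:
        J=I[n].astype(float)+1
        near=cv2.dilate((render(n,kind,*pose(q0,kind))>.3).astype(np.uint8),np.ones((7,7)))
        m=((J[...,2]/J[...,1]>(tt if n=="top" else ts))&(J[...,2]/J[...,0]>1.5)&(J[...,2]>50)&(near>0)).astype(np.uint8)
        m=cv2.morphologyEx(m,cv2.MORPH_CLOSE,np.ones((3,3)));nl,lab,st,_=cv2.connectedComponentsWithStats(m);m=(lab==1+np.argmax(st[1:,4]));M[n]=m.astype(float)
    cost=lambda q:sum(np.abs(cv2.GaussianBlur(rend(n,kind,q,q[4+i])-M[n],(0,0),.8)).sum() for i,n in enumerate(("top","scene")))
    for k in range(2):
        s=np.r_[np.array(q0)+np.random.default_rng(k).normal(size=4)*[.004,.004,.004,.04],.001,.002]
        r=minimize(cost,s,method="Nelder-Mead",options=dict(initial_simplex=np.vstack([s]+[s+e for e in np.diag([.01,.01,.01,.1,.002,.002])]),maxiter=800,xatol=1e-4,fatol=.1))
        print(kind,np.round(r.x,4),round(r.fun,1),[(round(np.abs(rend(n,kind,r.x,r.x[4+i])-M[n]).sum()),M[n].sum()) for i,n in enumerate(("top","scene"))])
E
python3 fit3.py
```

```text
slim [0.5582 0.284  0.0843 0.2732 0.0031 0.0038] 62.4 [(49, np.float64(662.0)), (33, np.float64(307.0))]
slim [0.5576 0.2837 0.0845 0.2754 0.0034 0.0035] 65.7 [(52, np.float64(662.0)), (34, np.float64(307.0))]
stout [0.5496 0.1195 0.081  0.1551 0.0028 0.0035] 89.9 [(65, np.float64(808.0)), (41, np.float64(442.0))]
stout [0.5496 0.1198 0.0806 0.1593 0.0028 0.0029] 92.0 [(64, np.float64(808.0)), (42, np.float64(442.0))]
slim [0.5579 0.2834 0.0854 0.268  0.0037 0.0047] 62.4 [(47, np.float64(635.0)), (32, np.float64(289.0))]
slim [0.5582 0.2837 0.0849 0.2671 0.004  0.0046] 62.9 [(48, np.float64(635.0)), (32, np.float64(289.0))]
stout [0.5499 0.1206 0.0794 0.1551 0.0038 0.0043] 85.9 [(57, np.float64(769.0)), (43, np.float64(430.0))]
stout [0.5501 0.121  0.0791 0.1571 0.0037 0.0042] 86.7 [(58, np.float64(769.0)), (43, np.float64(430.0))]
```

The fit is now consistent: slim mid at (0.558, 0.2837, 0.0847) with yaw 15.5°, stout mid at (0.550, 0.120, 0.080) with yaw 8.9°. Descending on the slim bottle.

```bash
python3 plan.py .558 .2837 .0847 15.5 0;python3 -m inch '[-0.01,0.009,0.065,0,0.003,-0.02,80,0,0,0.065,0,0,0,80,0,0,0.065,0,0,0,80,0,0,0.065,0,0,0,80,0,0,0,0,0,0,80]' 20; python3 plan.py .558 .2837 .0847 15.5 0
```

```text
t 3.62 grasp [0.5614 0.2834 0.1698] dist [-0.003  0.    -0.085] q [ 0.363  0.562  1.617 -0.002  0.962  1.676] F [-0.3 -0.8  0.2]
turn u [ 0.003 -0.    -0.021] shift u after turn [-0.01  -0.004  0.284] before turn [-0.011 -0.004  0.284]
t: 4.03
eef_pos: [0.5588, 0.2775, 0.0712]
ee_rot: [[0.965, 0.264, -0.001], [0.264, -0.965, -0.001], [-0.001, 0.001, -1.0]]
wrist_force: [-0.4, -0.4, 0.2]
opening: 0.841
grip_force: 0.0
t 4.03 grasp [0.5588 0.2775 0.09  ] dist [-0.001  0.006 -0.005] q [ 0.356  0.656  1.692 -0.002  0.795  1.66 ] F [-0.4 -0.4  0.2]
turn u [ 0.002  0.002 -0.006] shift u after turn [ 0.003 -0.021  0.018] before turn [ 0.003 -0.021  0.018]
```

```bash
python3 -m inch '[0.003,-0.021,0.018,0,0,0,80,0,0,0,0,0,0,35,0,0,0,0,0,0,35,0,0,0,0,0,0,35,0,0,0,0,0,0,35]' 25; python3 -m inch '[0,0,0,0,0,0,35,0,0,0,0,0,0,35]'; python3 plan.py .558 .2837 .0847 15.5 0
```

```text
t: 4.45
eef_pos: [0.5594, 0.2859, 0.0692]
ee_rot: [[0.964, 0.267, 0.005], [0.267, -0.964, 0.001], [0.006, 0.0, -1.0]]
wrist_force: [-0.4, 0.2, 0.7]
opening: 0.617
grip_force: 0.0
t: 4.62
eef_pos: [0.5591, 0.2858, 0.0687]
ee_rot: [[0.964, 0.267, 0.005], [0.267, -0.964, 0.001], [0.005, 0.0, -1.0]]
wrist_force: [0.6, -0.3, -0.4]
opening: 0.478
grip_force: 0.0
t 4.62 grasp [0.5591 0.2858 0.0875] dist [-0.001 -0.002 -0.003] q [ 3.680e-01  6.620e-01  1.687e+00 -1.000e-03  7.880e-01  1.669e+00] F [ 0.6 -0.3 -0.4]
turn u [ 0.    -0.009 -0.001] shift u after turn [-0.006  0.006  0.009] before turn [-0.006  0.006  0.009]
```

```bash
python3 -m inch '[-0.005,0.006,0.009,0,-0.009,0,47,0,0,0,0,0,0,47,0,0,0,0,0,0,47]' 25 | head -2; python3 plan.py .558 .2837 .0847 15.5 0; python3 -m inch '[0,0,0,0,0,0,35,0,0,0,0,0,0,35,0,0,0,0,0,0,35,0,0,0,0,0,0,35]'; python3 plan.py .558 .2837 .0847 15.5 0
```

```text
t: 4.87
eef_pos: [0.5579, 0.2835, 0.0653]
t 4.87 grasp [0.558  0.2835 0.0841] dist [0.    0.    0.001] q [ 0.365  0.666  1.69  -0.     0.787  1.666] F [1.6 0.2 0.6]
turn u [ 0.     0.002 -0.001] shift u after turn [ 0.    -0.001 -0.002] before turn [ 0.    -0.001 -0.002]
t: 5.2
eef_pos: [0.5579, 0.284, 0.0656]
ee_rot: [[0.964, 0.267, -0.001], [0.267, -0.964, 0.0], [-0.001, -0.0, -1.0]]
wrist_force: [-1.3, 4.4, -0.1]
opening: 0.428
grip_force: 25.0
t 5.2 grasp [0.5579 0.284  0.0844] dist [ 0. -0.  0.] q [0.365 0.665 1.69  0.    0.787 1.666] F [-1.3  4.4 -0.1]
turn u [-0.001  0.001 -0.001] shift u after turn [ 0.     0.001 -0.001] before turn [ 0.     0.001 -0.001]
```

Gripped. Next I'll lift, yaw the tool so it points left, then tilt.

```bash
python3 -m inch '[0,0,-0.03,0,0,0,35,0,0,-0.06,0,0,0,35,0,0,-0.1,0,0,0,35,0,0,-0.1,0,0,0,35,0,0,-0.1,0,0,0,35]' |head -1
python3 -m inch '[0,0,-0.1,0,0,0,35,0,0,-0.1,0,0,0,35,0,0,-0.08,0,0,0,35,0,0,-0.03,0,0,0,35,0,0,0,0,0,0,35]'
python3 -m inch '[0,0,0,0,0,-0.1,35,0,0,0,0,0,-0.2,35,0,0,0,0,0,-0.2,35,0,0,0,0,0,-0.2,35,0,0,0,0,0,-0.2,35]'|head -1
python3 -m inch '[0,0,0,0,0,-0.2,35,0,0,0,0,0,-0.2,35,0,0,0,0,0,-0.2,35,0,0,0,0,0,-0.2,35,0,0,0,0,0,-0.2,35]'
python3 plan.py .553 -.135 .28 75 65
```

```text
t: 5.62
t: 6.03
eef_pos: [0.5587, 0.2837, 0.2779]
ee_rot: [[0.964, 0.267, 0.003], [0.267, -0.964, 0.001], [0.003, 0.0, -1.0]]
wrist_force: [-0.2, -0.2, -2.3]
opening: 0.427
grip_force: 25.0
t: 6.45
t: 6.87
eef_pos: [0.5576, 0.2833, 0.2733]
ee_rot: [[0.296, 0.955, -0.004], [0.955, -0.296, -0.002], [-0.003, -0.003, -1.0]]
wrist_force: [0.4, 0.9, -0.2]
opening: 0.428
grip_force: 25.0
t 6.87 grasp [0.5577 0.2834 0.2921] dist [-0.    -0.402 -0.001] q [ 0.365  0.444  1.478 -0.     1.224  0.666] F [ 0.4  0.9 -0.2]
turn u [ 0.037  2.171 -0.07 ] shift u after turn [-0.551  0.346 -1.171] before turn [-1.28   0.396  0.006]
```

```bash
python3 -m inch '[0,0,0,0,0.1,-0.02,35,0,0,0,0,0.19,0,35,0,0,0,0,0.19,0,35,0,0,0,0,0.19,0,35,0,0,0,0,0.19,0,35]'|head -1
python3 -m inch '[0,0,0,0,0.19,0,35,0,0,0,0,0.19,0,35,0,0,0,0,0.19,0,35,0,0,0,0,0.19,0,35,0,0,0,0,0.19,0,35]'|head -1
python3 -m inch '[0,0,0,0,0.19,0,35,0,0,0,0,0.17,0,35,0,0,0,0,0,0,35]'
python3 plan.py .553 -.135 .28 75 65
```

```text
t: 7.28
t: 7.7
t: 7.95
eef_pos: [0.5572, 0.2824, 0.2715]
ee_rot: [[0.13, 0.956, 0.263], [0.401, -0.294, 0.868], [0.907, -0.008, -0.421]]
wrist_force: [0.2, -0.1, -2.6]
opening: 0.428
grip_force: 25.0
t 7.95 grasp [0.5522 0.2661 0.2794] dist [ 0.    -0.401  0.001] q [-0.04   0.441  1.997  1.459  1.082 -0.775] F [ 0.2 -0.1 -2.6]
turn u [ 0.057 -0.003 -0.043] shift u after turn [-0.544  0.347 -1.171] before turn [-0.534  0.393 -1.161]
```

```bash
python3 -m inch '[-0.02,0.015,-0.04,0.005,0,-0.004,35,-0.045,0.033,-0.098,0.005,0,-0.004,35,-0.045,0.033,-0.098,0.005,0,-0.004,35,-0.045,0.033,-0.098,0.005,0,-0.004,35,-0.045,0.033,-0.098,0.005,0,-0.004,35]'|head -1
python3 -m inch '[-0.045,0.033,-0.098,0.005,0,-0.004,35,-0.045,0.033,-0.098,0.005,0,-0.004,35,-0.045,0.033,-0.098,0.005,0,-0.004,35,-0.045,0.033,-0.098,0.005,0,-0.004,35,-0.045,0.033,-0.098,0.005,0,-0.004,35]'|head -1
python3 -m inch '[-0.045,0.03,-0.098,0.005,0,-0.004,35,-0.03,0.02,-0.06,0,0,0,35,0,0,0,0,0,0,35,0,0,0,0,0,0,35]'
python3 plan.py .553 -.135 .28 75 65
```

```text
t: 8.37
t: 8.78
t: 9.12
eef_pos: [0.5649, -0.0902, 0.2753]
ee_rot: [[0.105, 0.966, 0.236], [0.412, -0.258, 0.874], [0.905, 0.005, -0.425]]
wrist_force: [0.4, 0.1, -1.0]
opening: 0.433
grip_force: 25.0
t 9.12 grasp [ 0.5604 -0.1066  0.2833] dist [-0.007 -0.028 -0.003] q [-0.69   0.563  1.724  0.969  1.574 -0.819] F [ 0.4  0.1 -1. ]
turn u [0.003 0.005 0.01 ] shift u after turn [-0.051  0.    -0.084] before turn [-0.051  0.    -0.084]
```

```bash
python3 -m inch '[-0.026,0,-0.042,0,0,0.005,35,-0.025,0,-0.042,0,0.005,0.005,35,0,0,0,0,0,0,35,0,0,0,0,0,0,35]'|head -1
python3 plan.py .553 -.135 .28 75 65
python3 - <<'E'
from h import *
for n,uv in(("slim",(509,182)),("stout",(711,208))):
    p=(330+(uv[0]-390)/4-.4,165+uv[1]/4-.4);print(n,back("top",p,.046))
T=imaging.snapshot("top")[:,:,::-1].copy();S=imaging.snapshot("scene")[:,:,::-1].copy()
cv2.imwrite("pics/T2.png",T);cv2.imwrite("pics/S2.png",S)
for q in([.553,-.135,.13],[.553,-.135,.28],[.553,-.135,.046],[.538,-.2845,.046]):print(proj("scene",q),proj("top",q))
a=cv2.resize(T[150:290,320:450],None,fx=3,fy=3,interpolation=cv2.INTER_CUBIC);b=cv2.resize(S[140:300,270:400],None,fx=3,fy=3,interpolation=cv2.INTER_CUBIC)
a=cv2.copyMakeBorder(a,0,60,0,0,0);cv2.imwrite("pics/z5.png",cv2.hconcat([a,b]))
E
```

```text
t: 9.45
t 9.45 grasp [ 0.5528 -0.1346  0.2808] dist [ 0.    -0.    -0.001] q [-0.735  0.579  1.702  0.943  1.609 -0.832] F [-0.   0.4 -2.6]
turn u [ 0.004 -0.006  0.005] shift u after turn [-0.003  0.001  0.   ] before turn [-0.003  0.001  0.   ]
slim [ 0.55407445 -0.13622588  0.046     ]
stout [ 0.53746234 -0.28535451  0.046     ]
[[331.00571834 218.18614155]] [[361.40690218 208.59662874]]
[[332.42443351 179.92608276]] [[366.70990224 204.61398322]]
[[330.26839089 238.07046503]] [[358.93097294 210.45609477]]
[[354.96269708 259.84858722]] [[409.56058499 216.4127987 ]]
```

View pics/z5.png

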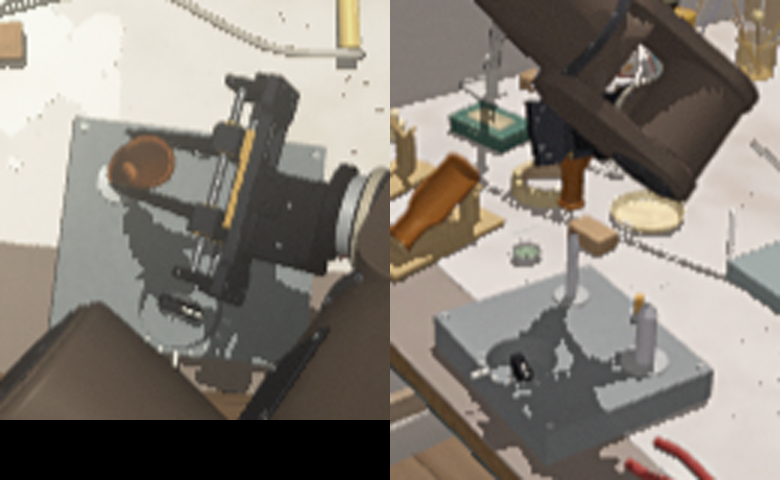

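The scene crop shows the bottle mouth at about (330,209) above the peg tip at about (331,216), and the collar at (330.3,237), which matches my peg estimate. The bottle looks about 2–3 mm off the grasp centre, so I'll measure it to sub-pixel.

```bash
cat > held.py <<'E'
import sys
from h import *
# edge columns of the neck/peg in scene picture; compare with predicted for axis at X,Y
def edges(g,r,c0,c1,dark):
    x=cv2.resize(g[r:r+1,c0:c1].astype(np.float32),None,fx=1,fy=1)[0];return x
S=cv2.imread(sys.argv[1]);X,Y=float(sys.argv[2]),float(sys.argv[3]);r0,r1,c0,c1=map(int,sys.argv[4:8])
J=S.astype(float);w=np.clip((J[...,2]-J[...,0])/(J[...,2]+20)-.2,0,.3)/.3
for r in range(r0,r1):
    row=w[r,c0:c1];print(r,np.round(row.sum(),1),"cen",np.round((row*np.arange(c0,c1)).sum()/max(row.sum(),1e-6),2), end=" | ")
print()
for z in np.arange(.12,.26,.02):print(round(z,2),np.round(proj("scene",[X,Y,z])[0],2),end=" ")
print()
E
python3 held.py pics/S2.png .5528 -.1346 188 214 320 342
python3 - <<'E'
from h import *
S=cv2.imread("pics/S2.png")
for r in (218,222,226,230):print(r,S[r,322:342].mean(1).astype(int).tolist(),[round(v,2) for v in proj("scene",[.554,-.136,.13-(r-218)*.0042])[0]])
T=cv2.imread("pics/T2.png").astype(float);w=((T[...,2]/(T[...,1]+1)>1.25)&(T[...,2]>70)).astype(np.uint8)
w[:190]=0;w[222:]=0;w[:,:350]=0;w[:,382:]=0
for r in range(192,218,2):
    q=np.where(w[r])[0];print(r,(q.min(),q.max()) if len(q) else None,end=" ")
for z in(.28,.3224):print(z,proj("top",[.5528,-.1346,z]))
E
```

```text
188 0.0 cen 339.0 | 189 0.0 cen 0.0 | 190 0.2 cen 330.0 | 191 1.1 cen 330.53 | 192 4.6 cen 332.65 | 193 8.4 cen 331.72 | 194 9.1 cen 330.94 | 195 10.5 cen 329.64 | 196 9.8 cen 328.67 | 197 9.2 cen 328.36 | 198 8.7 cen 328.67 | 199 6.7 cen 330.11 | 200 6.1 cen 330.46 | 201 6.0 cen 330.49 | 202 6.3 cen 330.35 | 203 6.7 cen 330.13 | 204 9.2 cen 328.29 | 205 9.4 cen 328.05 | 206 10.0 cen 328.2 | 207 10.6 cen 328.45 | 208 10.0 cen 328.3 | 209 3.9 cen 330.04 | 210 0.0 cen 0.0 | 211 0.0 cen 0.0 | 212 0.6 cen 334.99 | 213 2.8 cen 333.95 | 
0.12 [330.8  220.58] 0.14 [330.98 215.72] 0.16 [331.16 210.8 ] 0.18 [331.35 205.81] 0.2 [331.53 200.76] 0.22 [331.72 195.65] 0.24 [331.91 190.47] 0.26 [332.11 185.22] 
218 [211, 210, 209, 209, 209, 213, 217, 105, 107, 119, 111, 82, 91, 111, 143, 165, 163, 162, 162, 163] [np.float64(331.41), np.float64(218.22)]
222 [212, 212, 211, 210, 211, 213, 216, 126, 121, 128, 126, 104, 91, 78, 82, 84, 83, 87, 83, 81] [np.float64(331.26), np.float64(222.28)]
226 [216, 214, 214, 213, 213, 217, 218, 131, 120, 122, 146, 218, 216, 216, 217, 202, 203, 203, 204, 221] [np.float64(331.1), np.float64(226.3)]
230 [218, 219, 218, 219, 218, 205, 186, 125, 123, 124, 127, 160, 154, 157, 156, 157, 164, 190, 208, 216] [np.float64(330.95), np.float64(230.27)]
192 None 194 None 196 (np.int64(365), np.int64(373)) 198 (np.int64(363), np.int64(375)) 200 (np.int64(375), np.int64(376)) 202 (np.int64(374), np.int64(377)) 204 (np.int64(357), np.int64(377)) 206 (np.int64(356), np.int64(377)) 208 (np.int64(356), np.int64(376)) 210 (np.int64(364), np.int64(374)) 212 None 214 None 216 None 0.28 [[366.54665249 204.69219685]]
0.3224 [[368.29453868 203.37783969]]
```

Using pixel-centre corrections, the slim peg is at about (0.5523,-0.1363), and the bottle needs a shift of roughly (+1.6, -3.2) mm. I'll apply it, lower past the peg tip and watch the force.

```bash
python3 plan.py .5545 -.1378 .235 75 65;  python3 -m inch '[-0.008,0.009,0.004,0,0,0,35,0,0,0,0,0,0,35]'|head -1; python3 plan.py .5545 -.1378 .235 75 65
```

```text
t 9.55 grasp [ 0.5529 -0.134   0.281 ] dist [ 0.002 -0.004 -0.046] q [-0.734  0.579  1.702  0.944  1.609 -0.832] F [-1.5 -0.4 -1. ]
turn u [ 0.003 -0.007  0.006] shift u after turn [-0.144  0.008  0.055] before turn [-0.144  0.008  0.054]
t: 9.72
t 9.72 grasp [ 0.5559 -0.1345  0.2781] dist [-0.001 -0.003 -0.043] q [-0.731  0.586  1.698  0.946  1.606 -0.833] F [-0.1  0.1 -0.9]
turn u [ 0.002 -0.007  0.007] shift u after turn [-0.136 -0.002  0.05 ] before turn [-0.136 -0.002  0.049]
```

```bash
python3 -m inch '[-0.045,-0.001,0.017,0,0,0,35,-0.045,-0.001,0.017,0,0,0,35,-0.045,0,0.016,0,-0.007,0.005,35,0,0,0,0,0,0,35]'|grep -v ee_; python3 plan.py .5545 -.1378 .215 75 65; python3 -m inch '[-0.03,0,0.014,0,0,0,35,-0.03,0,0.014,0,0,0,35,0,0,0,0,0,0,35]'|grep -v ee_; python3 plan.py .5545 -.1378 .215 75 65
```

```text
t: 10.05
eef_pos: [0.5581, -0.1212, 0.2241]
wrist_force: [0.2, -0.4, -0.9]
opening: 0.43
grip_force: 25.0
t 10.05 grasp [ 0.5537 -0.1377  0.2321] dist [ 0.001 -0.    -0.017] q [-0.737  0.647  1.729  0.938  1.555 -0.903] F [ 0.2 -0.4 -0.9]
turn u [-0.    -0.003 -0.006] shift u after turn [-0.051  0.003  0.024] before turn [-0.052  0.003  0.024]
t: 10.3
eef_pos: [0.5585, -0.1213, 0.2058]
wrist_force: [0.2, 1.0, -1.0]
opening: 0.429
grip_force: 25.0
t 10.3 grasp [ 0.5541 -0.1377  0.2137] dist [ 0.    -0.     0.001] q [-0.736  0.673  1.739  0.94   1.532 -0.934] F [ 0.2  1.  -1. ]
turn u [ 0.001 -0.002 -0.002] shift u after turn [ 0.004  0.001 -0.002] before turn [ 0.004  0.001 -0.002]
```

```bash
python3 -m inch '[-0.03,0,0.014,0,0,0,35,-0.03,0,0.014,0,0,0,35,-0.03,0,0.014,0,0,0,35,0,0,0,0,0,0,35]'|grep -v ee_; python3 plan.py .5545 -.1378 .165 75 65; python3 -m inch '[-0.02,0,0.0094,0,0,0,35,-0.018,0,0.0085,0,0,0,35,0,0,0,0,0,0,35]'|grep -v ee_; python3 plan.py .5545 -.1378 .159 75 65
```

```text
t: 10.63
eef_pos: [0.5585, -0.1212, 0.1759]
wrist_force: [0.1, 0.3, -1.3]
opening: 0.426
grip_force: 25.0
t 10.63 grasp [ 0.5541 -0.1377  0.1838] dist [ 0.    -0.    -0.019] q [-0.736  0.717  1.753  0.942  1.498 -0.981] F [ 0.1  0.3 -1.3]
turn u [ 0.001 -0.002 -0.002] shift u after turn [-0.057  0.001  0.027] before turn [-0.057  0.002  0.026]
t: 10.88
eef_pos: [0.5587, -0.1213, 0.1643]
wrist_force: [0.0, -0.4, -2.0]
opening: 0.428
grip_force: 25.0
t 10.88 grasp [ 0.5543 -0.1378  0.1722] dist [ 0.    -0.    -0.013] q [-0.736  0.734  1.757  0.944  1.485 -1.   ] F [ 0.  -0.4 -2. ]
turn u [ 0.002 -0.001  0.   ] shift u after turn [-0.04   0.001  0.019] before turn [-0.04   0.001  0.019]
```

Down to contact in 3 mm rows.

```bash
for i in 1; do python3 -m inch '[-0.018,0,0.0085,0,0,0,35,0,0,0,0,0,0,35]'|grep -E "eef|wri";python3 -m inch '[-0.009,0,0.0042,0,0,0,35,0,0,0,0,0,0,35]'|grep -E "eef|wri"; python3 -m inch '[-0.006,0,0.0028,0,0,0,35,0,0,0,0,0,0,35]'|grep -E "eef|wri"; done;  python3 plan.py .5545 -.1378 .159 75 65
```

```text
eef_pos: [0.5588, -0.1213, 0.1586]
wrist_force: [-0.1, -0.0, -1.6]
eef_pos: [0.5589, -0.1214, 0.156]
wrist_force: [0.4, -0.2, -1.5]
eef_pos: [0.5589, -0.1214, 0.1542]
wrist_force: [0.1, -0.2, -2.1]
t 11.38 grasp [ 0.5544 -0.1378  0.1621] dist [ 0.     0.    -0.003] q [-0.736  0.75   1.76   0.946  1.473 -1.016] F [ 0.1 -0.2 -2.1]
turn u [ 0.003 -0.     0.002] shift u after turn [-0.009  0.     0.004] before turn [-0.009  0.     0.004]
```

```bash
for i in 1; do python3 -m inch '[-0.006,0,0.0028,0,0,0,35,0,0,0,0,0,0,35]'|grep -E "eef|wri";python3 -m inch '[-0.006,0,0.0028,0,0,0,35,0,0,0,0,0,0,35]'|grep -E "eef|wri"; done;  python3 plan.py .5545 -.1378 .159 75 65
```

```text
eef_pos: [0.5589, -0.1214, 0.1521]
wrist_force: [0.1, -0.3, -1.2]
eef_pos: [0.559, -0.1213, 0.1506]
wrist_force: [-0.5, 0.7, 1.6]
t 11.72 grasp [ 0.5545 -0.1377  0.1586] dist [-0. -0.  0.] q [-0.736  0.756  1.761  0.947  1.47  -1.022] F [-0.5  0.7  1.6]
turn u [ 0.003 -0.002  0.002] shift u after turn [ 0.001 -0.    -0.001] before turn [ 0.001 -0.    -0.001]
```

```bash
python3 -m inch '[-0.005,0,0.0023,0,0,0,35,0,0,0,0,0,0,35]'|grep -E "eef|wri"; python3 -m inch '[0,0,0,0,0,0,45,0,0,0,0,0,0,48,0,0,0,0,0,0,56,0,0,0,0,0,0,70]';python3 -m inch '[0,0,0,0,0,0,80,0,0,0,0,0,0,80,0,0,0,0,0,0,80]'
python3 - <<'E'
from h import *
T=imaging.snapshot("top")[:,:,::-1].copy();S=imaging.snapshot("scene")[:,:,::-1].copy()
cv2.imwrite("pics/T3.png",T);cv2.imwrite("pics/S3.png",S)
E
python3 held.py pics/S3.png .5523 -.1363 208 242 318 345
```

```text
eef_pos: [0.5592, -0.121, 0.1505]
wrist_force: [-0.1, 1.7, 12.7]
t: 12.22
eef_pos: [0.5589, -0.1214, 0.1485]
ee_rot: [[0.109, 0.966, 0.236], [0.408, -0.26, 0.875], [0.906, 0.001, -0.423]]
wrist_force: [-0.7, 0.1, 0.4]
opening: 0.588
grip_force: 0.0
t: 12.47
eef_pos: [0.5589, -0.1214, 0.1486]
ee_rot: [[0.109, 0.966, 0.236], [0.408, -0.26, 0.875], [0.906, 0.001, -0.422]]
wrist_force: [0.3, -0.3, -0.8]
opening: 0.794
grip_force: 0.0
208 0.0 cen 339.41 | 209 0.2 cen 339.8 | 210 0.1 cen 337.37 | 211 0.1 cen 343.05 | 212 0.0 cen 338.5 | 213 0.1 cen 343.17 | 214 0.0 cen 341.2 | 215 0.0 cen 0.0 | 216 0.0 cen 336.0 | 217 0.0 cen 338.5 | 218 0.0 cen 0.0 | 219 0.0 cen 339.0 | 220 0.0 cen 0.0 | 221 0.0 cen 0.0 | 222 0.0 cen 0.0 | 223 0.0 cen 0.0 | 224 2.3 cen 333.2 | 225 2.7 cen 332.92 | 226 2.5 cen 332.35 | 227 5.5 cen 330.52 | 228 6.5 cen 330.03 | 229 6.3 cen 330.28 | 230 6.2 cen 330.32 | 231 6.1 cen 330.13 | 232 6.1 cen 329.97 | 233 6.2 cen 329.96 | 234 6.2 cen 329.96 | 235 6.5 cen 330.0 | 236 8.0 cen 330.05 | 237 8.0 cen 330.08 | 238 7.1 cen 329.92 | 239 4.3 cen 329.95 | 240 0.0 cen 0.0 | 241 0.0 cen 0.0 | 
0.12 [331.   220.83] 0.14 [331.18 215.97] 0.16 [331.36 211.04] 0.18 [331.55 206.06] 0.2 [331.73 201.  ] 0.22 [331.92 195.89] 0.24 [332.12 190.7 ] 0.26 [332.31 185.45]
```

Slim bottle is seated: 12.7 N on contact, released, and the neck column lines up with the peg. I'll back out, raise and turn the tool down again.

```bash
python3 -m inch '[0,0,-0.05,0,0,0,80,0,0,-0.1,0,0,0,80,0,0,-0.1,0,0,0,80,0,0,-0.1,0,0,0,80,0,0,-0.1,0,0,0,80]'|head -1
python3 -m inch '[0.1,0,-0.047,0,0,0,80,0.1,0,-0.047,0,0,0,80,0.1,0,-0.047,0,0,0,80,0,0,0,0,-0.2,0,80,0,0,0,0,-0.2,0,80]'|head -1
python3 -m inch '[0,0,0,0,-0.2,0,80,0,0,0,0,-0.2,0,80,0,0,0,0,-0.2,0,80,0,0,0,0,-0.2,0,80,0,0,0,0,-0.2,0,80]'|head -1
python3 -m inch '[0,0,0,0,-0.2,0,80,0,0,0,0,-0.2,0,80,0,0,0,0,-0.2,0,80,0,0,0,0,-0.16,0,80]'|head -1
python3 plan.py .5495 .1195 .17 8.9 0
python3 -m inch '[0,0,0,0,0,0.2,80,0,0,0,0,0,0.2,80,0,0,0,0,0,0.2,80,0,0,0,0,0,0.2,80,0,0,0,0,0,0.2,80]'|head -1
python3 -m inch '[0,0,0,0,0,0.2,80,0,0,0,0,0,0.2,80,0,0,0,0,0,0.2,80,0,0,0,0,0,0.2,80,0,0,0,0,0,0.2,80]'|head -1
python3 -m inch '[0,0,0,0,0,0.2,80,0,0,0,0,0,0,80]'|head -1
python3 plan.py .5495 .1195 .17 8.9 0
python3 - <<'E'
from h import *
T=imaging.snapshot("top")[:,:,::-1].copy();cv2.imwrite("pics/T4.png",T)
E
```

```text
t: 12.98
t: 13.4
t: 13.82
t: 14.15
t 14.15 grasp [ 0.5266 -0.2405  0.3256] dist [ 0.023  0.36  -0.156] q [-0.542  0.344  1.548 -0.002  1.245 -0.277] F [ 0.4  0.6 -0.5]
turn u [0.009 0.    2.199] shift u after turn [ 0.261 -1.174  0.519] before turn [ 1.18  -0.241  0.514]
t: 14.57
t: 14.98
t: 15.15
t 15.15 grasp [ 0.5263 -0.2407  0.3246] dist [ 0.023  0.36  -0.155] q [-0.544  0.345  1.548  0.003  1.247  0.875] F [-0.4  1.1 -0.6]
turn u [-0.004 -0.005 -0.011] shift u after turn [ 0.262 -1.174  0.515] before turn [ 0.254 -1.175  0.518]
```

```bash
python3 -m inch '[0.024,-0.107,0,0,0,0,80,0.024,-0.107,0,0,0,0,80,0.024,-0.107,0,0,0,0,80,0.024,-0.107,0,0,0,0,80,0.024,-0.107,0,0,0,-0.01,80]'|head -1
python3 -m inch '[0.024,-0.107,0,0,0,0,80,0.024,-0.107,0,0,0,0,80,0.024,-0.107,0.05,0,0,0,80,0.024,-0.107,0.1,0,0,0,80,0.024,-0.107,0.1,0,0,0,80]'|head -1
python3 -m inch '[0.02,-0.105,0.08,0,-0.005,0,80,0,0,0.1,0,0,0,80,0,0,0.08,0,0,0,80,0,0,0,0,0,0,80]'|head -1
python3 plan.py .5495 .1195 .08 8.9 0
```

```text
t: 15.62
t: 16.03
t: 16.37
t 16.37 grasp [0.5463 0.1168 0.1722] dist [ 0.003  0.003 -0.092] q [0.091 0.471 1.788 0.003 0.889 1.495] F [-0.4 -1.  -0.5]
turn u [-0.005  0.013  0.019] shift u after turn [ 0.012 -0.007  0.307] before turn [ 0.014 -0.006  0.307]
```

```bash
python3 -m inch '[0.012,-0.007,0.07,-0.005,0.013,0.019,80,0,0,0.08,0,0,0,80,0,0,0.08,0,0,0,80,0,0,0.075,0,0,0,80,0,0,0,0,0,0,70]' 25|head -1;python3 -m inch '[0,0,0,0,0,0,66,0,0,0,0,0,0,66]'|head -2; python3 plan.py .5495 .1195 .08 8.9 0
```

```text
t: 16.78
t: 16.95
eef_pos: [0.5528, 0.1194, 0.0676]
t 16.95 grasp [0.5526 0.1194 0.0864] dist [-0.003  0.    -0.006] q [9.600e-02 5.950e-01 1.851e+00 1.000e-03 6.860e-01 1.514e+00] F [0.7 0.6 0.3]
turn u [ 0.    -0.018 -0.007] shift u after turn [-0.011 -0.002  0.021] before turn [-0.011 -0.002  0.021]
```

```bash
python3 -m inch '[-0.01,-0.002,0.02,0,-0.015,-0.007,64,0,0,0,0,0,0,62,0,0,0,0,0,0,62]' 25|head -2; python3 plan.py .5495 .1195 .08 8.9 0
```

```text
t: 17.2
eef_pos: [0.5488, 0.1198, 0.0604]
t 17.2 grasp [0.5488 0.1198 0.0792] dist [ 0.001 -0.     0.001] q [0.097 0.605 1.859 0.    0.678 1.513] F [ 0.  -1.1  0.8]
turn u [-0.  0.  0.] shift u after turn [ 0.002  0.001 -0.003] before turn [ 0.002  0.001 -0.003]
```

Close, lift, yaw and tilt in the same way as before.

```bash
python3 -m inch '[0.002,0,-0.003,0,0,0,45,0,0,0,0,0,0,45,0,0,0,0,0,0,45,0,0,0,0,0,0,45,0,0,0,0,0,0,45]' 25; python3 -m inch '[0,0,0,0,0,0,45]'|tail -2; python3 plan.py .5495 .1195 .08 8.9 0
```

```text
t: 17.62
eef_pos: [0.5494, 0.1206, 0.0611]
ee_rot: [[0.988, 0.155, -0.0], [0.155, -0.988, 0.001], [0.0, -0.001, -1.0]]
wrist_force: [-0.9, 5.5, 2.7]
opening: 0.565
grip_force: 25.0
opening: 0.564
grip_force: 25.0
t 17.7 grasp [0.5495 0.1206 0.0799] dist [ 0.    -0.001  0.   ] q [9.800e-02 6.040e-01 1.856e+00 1.000e-03 6.810e-01 1.513e+00] F [-1.3  5.8  3.4]
turn u [-0.001 -0.     0.   ] shift u after turn [-0.001  0.004 -0.   ] before turn [-0.001  0.004 -0.   ]
```

```bash
python3 -m inch '[0,0,-0.03,0,0,0,45,0,0,-0.06,0,0,0,45,0,0,-0.1,0,0,0,45,0,0,-0.1,0,0,0,45,0,0,-0.1,0,0,0,45]' |head -1
python3 -m inch '[0,0,-0.1,0,0,0,45,0,0,-0.1,0,0,0,45,0,0,-0.08,0,0,0,45,0,0,-0.03,0,0,0,45,0,0,0,0,0,0,45]'
python3 -m inch '[0,0,0,0,0,-0.1,45,0,0,0,0,0,-0.2,45,0,0,0,0,0,-0.2,45,0,0,0,0,0,-0.2,45,0,0,0,0,0,-0.2,45]'|head -1
python3 -m inch '[0,0,0,0,0,-0.2,45,0,0,0,0,0,-0.2,45,0,0,0,0,0,-0.2,45,0,0,0,0,0,-0.2,45,0,0,0,0,0,-0.2,45]'|tail -2
python3 -m inch '[0,0,0,0,0.1,-0.1,45,0,0,0,0,0.19,0,45,0,0,0,0,0.19,0,45,0,0,0,0,0.19,0,45,0,0,0,0,0.19,0,45]'|head -1
python3 -m inch '[0,0,0,0,0.19,0,45,0,0,0,0,0.19,0,45,0,0,0,0,0.19,0,45,0,0,0,0,0.19,0,45,0,0,0,0,0.19,0,45]'|head -1
python3 -m inch '[0,0,0,0,0.19,0,45,0,0,0,0,0.17,0,45,0,0,0,0,0,0,45]'
python3 plan.py .5388 -.287 .29 75 65
```

```text
t: 18.12
t: 18.53
eef_pos: [0.5499, 0.1199, 0.2727]
ee_rot: [[0.988, 0.154, 0.003], [0.154, -0.988, 0.0], [0.003, 0.0, -1.0]]
wrist_force: [-0.9, -0.3, -1.9]
opening: 0.567
grip_force: 25.0
t: 18.95
opening: 0.566
grip_force: 25.0
t: 19.78
t: 20.2
t: 20.45
eef_pos: [0.5485, 0.119, 0.2671]
ee_rot: [[0.158, 0.932, 0.327], [0.388, -0.363, 0.847], [0.908, -0.007, -0.419]]
wrist_force: [-0.1, 0.2, -2.5]
opening: 0.565
grip_force: 25.0
t 20.45 grasp [0.5424 0.103  0.2749] dist [-0.005 -0.39   0.015] q [-0.377  0.433  2.036  1.284  1.242 -0.844] F [-0.1  0.2 -2.5]
turn u [ 0.184 -0.007 -0.101] shift u after turn [-0.487  0.319 -1.162] before turn [-0.462  0.454 -1.126]
```

The stout bottle must clear the standing slim one, so I'll raise first and then cross.

```bash
python3 -m inch '[0.1,0,-0.046,0,0,0,45,0.1,0,-0.046,0,0,0,45,0,0,0,0.09,0,-0.05,45,0,0,0,0.09,-0.007,-0.05,45,0,0,0,0,0,0,45]'|head -1
python3 plan.py .5388 -.287 .337 75 65
```

```text
t: 20.87
t 20.87 grasp [0.5456 0.1036 0.3443] dist [-0.007 -0.39  -0.007] q [-0.369  0.357  1.9    1.159  1.371 -0.677] F [ 0.2 -0.2 -2.7]
turn u [0.003 0.013 0.016] shift u after turn [-0.555  0.315 -1.135] before turn [-0.566  0.312 -1.13 ]
```

```bash
python3 -m inch '[-0.02,0.012,-0.04,0,0,0,45,-0.047,0.027,-0.096,0,0.003,0.004,45,-0.047,0.027,-0.096,0,0.003,0.004,45,-0.047,0.027,-0.096,0,0.003,0.004,45,-0.047,0.027,-0.096,0,0.003,0.004,45]'|head -1
python3 -m inch '[-0.047,0.027,-0.096,0,0,0,45,-0.047,0.027,-0.096,0,0,0,45,-0.047,0.027,-0.096,0,0,0,45,-0.047,0.027,-0.096,0,0,0,45,-0.047,0.027,-0.096,0,0,0,45]'|head -1
python3 -m inch '[-0.047,0.027,-0.096,0,0,0,45,-0.047,0.027,-0.096,0,0,0,45,-0.03,0.015,-0.05,0,0,0,45,0,0,0,0,0,0,45,0,0,0,0,0,0,45]'
python3 plan.py .5388 -.287 .28 75 65
```

```text
t: 21.28
t: 21.7
t: 22.12
eef_pos: [0.5435, -0.2757, 0.3259]
ee_rot: [[0.113, 0.964, 0.239], [0.405, -0.264, 0.875], [0.907, -0.002, -0.42]]
wrist_force: [0.3, 0.1, -1.9]
opening: 0.562
grip_force: 25.0
t 22.12 grasp [ 0.539  -0.2922  0.3338] dist [-0.     0.005 -0.054] q [-0.915  0.645  1.399  0.859  1.872 -0.731] F [ 0.3  0.1 -1.9]
turn u [ 0.008 -0.005 -0.008] shift u after turn [-0.156 -0.005  0.091] before turn [-0.156 -0.005  0.09 ]
```

```bash
python3 -m inch '[-0.052,-0.002,0.03,0,0,0,45,-0.052,-0.002,0.03,0,0,0,45,-0.052,-0.001,0.03,0.005,-0.005,-0.008,45,-0.02,0,0.009,0,0,0,45,0,0,0,0,0,0,45]'|head -1
python3 -m inch '[0,0,0,0,0,0,45]'|head -1
python3 plan.py .5388 -.287 .272 75 65
python3 - <<'E'
from h import *
T=imaging.snapshot("top")[:,:,::-1].copy();S=imaging.snapshot("scene")[:,:,::-1].copy()
cv2.imwrite("pics/T5.png",T);cv2.imwrite("pics/S5.png",S)
a=cv2.resize(T[150:290,320:450],None,fx=3,fy=3,interpolation=cv2.INTER_CUBIC);b=cv2.resize(S[160:300,290:420],None,fx=3,fy=3,interpolation=cv2.INTER_CUBIC)
cv2.imwrite("pics/z6.png",cv2.hconcat([a,b]))
s=state();g=s["eef_pos"]-ctrl.hold_point_z*s["ee_rot"][:,2]
for z in (.046,.08,.12,.17,.2,.22,.31):print(z,"grasp line",np.round(proj("scene",[g[0],g[1],z])[0],2),np.round(proj("top",[g[0],g[1],z])[0],2),"peg",np.round(proj("scene",[.5366,-.2855,z])[0],2),np.round(proj("top",[.5366,-.2855,z])[0],2))
E
```

```text
t: 22.53
t: 22.62
t 22.62 grasp [ 0.5391 -0.2862  0.2753] dist [-0.    -0.001 -0.003] q [-0.908  0.699  1.46   0.836  1.793 -0.825] F [-0.5  0.2 -1.5]
turn u [-0.    -0.001  0.006] shift u after turn [-0.011 -0.     0.002] before turn [-0.011 -0.     0.002]
0.046 grasp line [355.64 260.05] [410.3  216.05] peg [354.85 260.14] [409.9  216.89]
0.08 grasp line [356.24 251.79] [412.54 215.47] peg [355.44 251.89] [412.13 216.33]
0.12 grasp line [356.97 241.84] [415.32 214.74] peg [356.16 241.93] [414.9  215.62]
0.17 grasp line [357.91 229.01] [419.04 213.76] peg [357.08 229.1 ] [418.6  214.68]
0.2 grasp line [358.49 221.09] [421.41 213.14] peg [357.65 221.18] [420.97 214.08]
0.22 grasp line [358.88 215.73] [423.06 212.71] peg [358.04 215.81] [422.61 213.66]
0.31 grasp line [360.71 190.62] [431.19 210.58] peg [359.85 190.7 ] [430.7  211.61]
```

View pics/z6.png

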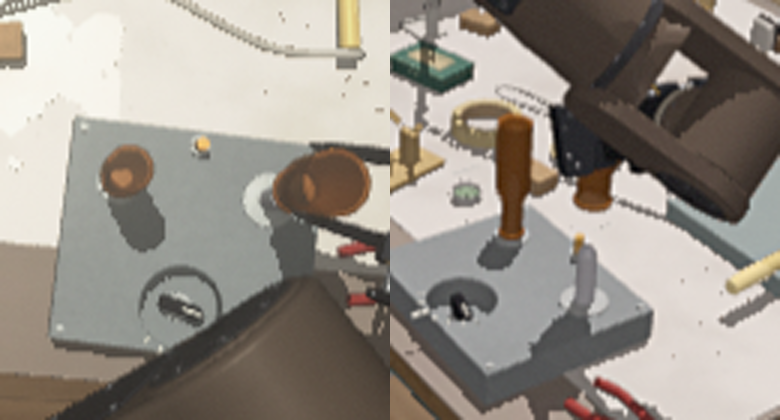

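The slim bottle stands down over its peg. The stout mouth is at about (357.5,229) above the thick peg at about (355,253). I'll check both to sub-pixel.

```bash
python3 held.py pics/S5.png .5366 -.2855 218 233 340 374
python3 - <<'E'
from h import *
S=cv2.imread("pics/S5.png");J=S.astype(float)
for r in (220,224,227,229):print(r,(J[r,344:372,2]/(J[r,344:372,1])).round(1).tolist())
for r in (246,250,254):print(r,S[r,344:368].mean(1).astype(int).tolist())
T=cv2.imread("pics/T5.png").astype(float);w=((T[...,2]/(T[...,1]+1)>1.25)&(T[...,2]>60))
for r in range(198,226,2):
    q=np.where(w[r,400:450])[0]+400;print(r,(q.min(),q.max()) if len(q) else None,end=" ")
E
```

```text
218 10.7 cen 354.73 | 219 13.0 cen 354.35 | 220 13.4 cen 354.22 | 221 13.1 cen 354.34 | 222 12.4 cen 354.54 | 223 11.7 cen 355.27 | 224 11.2 cen 356.47 | 225 11.7 cen 356.92 | 226 12.5 cen 357.15 | 227 11.8 cen 357.34 | 228 10.4 cen 357.36 | 229 7.4 cen 357.81 | 230 0.5 cen 357.73 | 231 0.0 cen 0.0 | 232 0.0 cen 0.0 | 
0.12 [356.16 241.93] 0.14 [356.53 236.85] 0.16 [356.9 231.7] 0.18 [357.27 226.48] 0.2 [357.65 221.18] 0.22 [358.04 215.81] 0.24 [358.43 210.37] 0.26 [358.83 204.85] 
220 [1.3, 1.3, 1.0, 1.0, 1.1, 1.1, 1.0, 1.0, 1.2, 1.7, 1.7, 1.7, 1.7, 1.6, 1.7, 1.7, 1.7, 1.6, 1.8, 1.3, 1.0, 1.0, 1.0, 1.0, 1.0, 1.0, 1.0, 1.0]
224 [1.0, 1.0, 1.0, 1.0, 1.0, 1.0, 1.0, 1.1, 1.5, 1.7, 1.6, 1.5, 1.5, 1.6, 1.6, 1.7, 1.6, 1.8, 1.6, 1.1, 1.0, 1.0, 1.0, 1.0, 1.0, 1.0, 1.0, 1.0]
227 [1.0, 1.0, 1.0, 1.0, 1.0, 1.0, 1.0, 1.2, 1.7, 1.6, 1.5, 1.5, 1.5, 1.5, 1.5, 1.5, 1.5, 1.5, 1.7, 1.4, 1.0, 1.0, 1.0, 1.1, 1.1, 1.0, 1.0, 1.0]
229 [1.0, 1.0, 1.0, 1.0, 1.0, 1.0, 1.0, 1.0, 1.1, 1.2, 1.4, 1.4, 1.5, 1.6, 1.6, 1.5, 1.5, 1.5, 1.2, 1.1, 1.0, 1.0, 1.0, 1.0, 1.0, 1.0, 1.1, 1.0]
246 [158, 158, 159, 158, 160, 159, 95, 98, 105, 118, 127, 129, 131, 123, 126, 204, 223, 221, 219, 218, 217, 218, 216, 217]
250 [159, 159, 158, 157, 158, 158, 158, 160, 112, 116, 124, 126, 126, 121, 119, 159, 157, 157, 172, 203, 221, 221, 219, 219]
254 [161, 160, 159, 159, 158, 158, 160, 145, 114, 120, 125, 127, 126, 120, 125, 158, 158, 158, 158, 158, 156, 154, 156, 177]
198 None 200 (np.int64(427), np.int64(435)) 202 (np.int64(424), np.int64(439)) 204 (np.int64(423), np.int64(440)) 206 (np.int64(415), np.int64(441)) 208 (np.int64(413), np.int64(442)) 210 (np.int64(412), np.int64(442)) 212 (np.int64(411), np.int64(442)) 214 (np.int64(411), np.int64(442)) 216 (np.int64(412), np.int64(441)) 218 (np.int64(413), np.int64(439)) 220 (np.int64(416), np.int64(437)) 222 None 224 None
```

The bottle is within about 1.3 mm of the peg line, so a small correction is enough. Lowering.

```bash
python3 plan.py .5385 -.2855 .23 75 65
python3 -m inch '[-0.045,0.001,0.022,0,0,0,45,-0.045,0,0.022,0,0,0,45,-0.045,0,0.021,0,0,0,45,0,0,0,0,0,0,45]'|grep -E "eef|wri"; python3 plan.py .5385 -.2855 .20 75 65
```

```text
t 22.72 grasp [ 0.5391 -0.2867  0.2758] dist [-0.001  0.001 -0.046] q [-0.909  0.698  1.459  0.836  1.793 -0.826] F [-0.8  1.2 -0.9]
turn u [0.001 0.    0.009] shift u after turn [-0.137 -0.003  0.068] before turn [-0.137 -0.004  0.068]
eef_pos: [0.5433, -0.2694, 0.2182]
wrist_force: [-0.7, -0.6, -2.9]
t 23.05 grasp [ 0.5389 -0.2859  0.2261] dist [-0.     0.    -0.026] q [-0.908  0.756  1.493  0.823  1.735 -0.889] F [-0.7 -0.6 -2.9]
turn u [-0.003 -0.006 -0.001] shift u after turn [-0.079 -0.001  0.038] before turn [-0.079 -0.001  0.037]
```

```bash
python3 -m inch '[-0.027,0,0.0125,0,-0.003,0,45,-0.027,0,0.0125,0,-0.003,0,45,-0.026,0,0.0125,0,0,0,45,0,0,0,0,0,0,45]'|grep -E "eef|wri"; python3 plan.py .5385 -.2855 .16 75 65;
python3 -m inch '[-0.027,0,0.0125,0,0,0,45,-0.027,0,0.0125,0,0,0,45,-0.027,0,0.0125,0,0,0,45,0,0,0,0,0,0,45]'|grep -E "eef|wri"; python3 plan.py .5385 -.2855 .148 75 65
```

```text
eef_pos: [0.5437, -0.2697, 0.1936]
wrist_force: [0.9, 0.2, -2.9]
t 23.38 grasp [ 0.5393 -0.2862  0.2016] dist [-0.001  0.001 -0.042] q [-0.908  0.785  1.505  0.817  1.703 -0.921] F [ 0.9  0.2 -2.9]
turn u [-0.001  0.002  0.004] shift u after turn [-0.125 -0.003  0.06 ] before turn [-0.125 -0.003  0.06 ]
eef_pos: [0.5437, -0.2698, 0.1667]
wrist_force: [-1.0, -0.2, -1.6]
t 23.72 grasp [ 0.5393 -0.2862  0.1747] dist [-0.001  0.001 -0.027] q [-0.908  0.819  1.516  0.813  1.672 -0.955] F [-1.  -0.2 -1.6]
turn u [-0.001  0.002  0.003] shift u after turn [-0.08  -0.003  0.039] before turn [-0.08  -0.003  0.039]
```

```bash
python3 -m inch '[-0.027,-0.002,0.0125,0,0,0,45,-0.02,-0.001,0.0095,0,0,0,45,0,0,0,0,0,0,45]'|grep -E "eef|wri"; python3 -m inch '[-0.012,0,0.0056,0,0,0,45,0,0,0,0,0,0,45]'|grep -E "eef|wri";python3 -m inch '[-0.006,0,0.0028,0,0,0,45,0,0,0,0,0,0,45]'|grep -E "eef|wri";python3 -m inch '[-0.006,0,0.0028,0,0,0,45,0,0,0,0,0,0,45]'|grep -E "eef|wri"; python3 plan.py .5385 -.2855 .148 75 65
```

```text
eef_pos: [0.5429, -0.2696, 0.1517]
wrist_force: [-0.4, 0.6, -2.7]
eef_pos: [0.5432, -0.2699, 0.1486]
wrist_force: [0.3, -0.3, -2.0]
eef_pos: [0.5432, -0.2699, 0.147]
wrist_force: [-0.7, 0.1, -2.8]
eef_pos: [0.5432, -0.2699, 0.145]
wrist_force: [-0.3, 0.1, -2.4]
t 24.47 grasp [ 0.5388 -0.2863  0.1529] dist [-0.     0.001 -0.005] q [-0.908  0.847  1.524  0.811  1.646 -0.983] F [-0.3  0.1 -2.4]
turn u [0.    0.004 0.007] shift u after turn [-0.014 -0.002  0.009] before turn [-0.014 -0.002  0.009]
```

```bash
python3 -m inch '[-0.006,0,0.0028,0,0,0,45,0,0,0,0,0,0,45]'|grep -E "eef|wri"; python3 -m inch '[-0.006,0,0.0028,0,0,0,45,0,0,0,0,0,0,45]'|grep -E "eef|wri";python3 -m inch '[-0.004,0,0.0019,0,0,0,45,0,0,0,0,0,0,45]'|grep -E "eef|wri"; python3 plan.py .5385 -.2855 .148 75 65
```

```text
eef_pos: [0.5432, -0.2699, 0.1429]
wrist_force: [-0.6, -0.1, -2.1]
eef_pos: [0.5432, -0.2699, 0.1408]
wrist_force: [0.0, 0.4, -2.6]
eef_pos: [0.5433, -0.2699, 0.1397]
wrist_force: [-0.4, -0.0, -3.1]
t 24.97 grasp [ 0.5388 -0.2863  0.1477] dist [-0.     0.001  0.   ] q [-0.908  0.854  1.525  0.811  1.641 -0.989] F [-0.4 -0.  -3.1]
turn u [0.001 0.004 0.007] shift u after turn [ 0.002 -0.002  0.002] before turn [ 0.002 -0.002  0.002]
```

```bash
python3 -m inch '[-0.005,0,0.0023,0,0,0,45,0,0,0,0,0,0,45]'|grep -E "eef|wri"; python3 -m inch '[-0.005,0,0.0023,0,0,0,45,0,0,0,0,0,0,45]'|grep -E "eef|wri";python3 -m inch '[-0.005,0,0.0023,0,0,0,45,0,0,0,0,0,0,45]'|grep -E "eef|wri"
```

```text
eef_pos: [0.5434, -0.2696, 0.1395]
wrist_force: [0.1, 1.2, 8.7]
eef_pos: [0.5435, -0.2693, 0.1394]
wrist_force: [-1.5, 2.9, 17.8]
eef_pos: [0.544, -0.2692, 0.139]
wrist_force: [1.4, 2.9, 25.0]
```

The stout bottle is seated at the expected height. I'll release it, back out, raise and turn the tool down.

```bash
python3 -m inch '[0.008,0,-0.0037,0,0,0,45,0,0,0,0,0,0,60,0,0,0,0,0,0,65,0,0,0,0,0,0,75]';python3 -m inch '[0,0,0,0,0,0,90,0,0,0,0,0,0,90,0,0,0,0,0,0,90]'
python3 -m inch '[0,0,-0.05,0,0,0,90,0,0,-0.1,0,0,0,90,0,0,-0.1,0,0,0,90,0,0,-0.1,0,0,0,90,0,0,-0.1,0,0,0,90]'|grep -v ee
python3 -m inch '[0.1,0,-0.047,0,0,0,60,0.1,0,-0.047,0,0,0,35,0.1,0,-0.047,0,0,0,35,0,0,0,0,-0.2,0,35,0,0,0,0,-0.2,0,35]'|head -1
python3 -m inch '[0,0,0,0,-0.2,0,35,0,0,0,0,-0.2,0,35,0,0,0,0,-0.2,0,35,0,0,0,0,-0.2,0,35,0,0,0,0,-0.2,0,35]'|head -1
python3 -m inch '[0,0,0,0,-0.2,0,35,0,0,0,0,-0.2,0,35,0,0,0,0,-0.2,0,35,0,0,0,0,-0.16,0,35,0,0,0,0,0,0,35]'|head -1
python3 plan.py .4305 -.199 .15 69 0
python3 - <<'E'
from h import *
T=imaging.snapshot("top")[:,:,::-1].copy();S=imaging.snapshot("scene")[:,:,::-1].copy()
cv2.imwrite("pics/T6.png",T);cv2.imwrite("pics/S6.png",S)
a=cv2.resize(T[180:290,330:440],None,fx=3.6,fy=3.6,interpolation=cv2.INTER_CUBIC);b=cv2.resize(S[180:290,310:420],None,fx=3.6,fy=3.6,interpolation=cv2.INTER_CUBIC)
cv2.imwrite("pics/z7.png",cv2.hconcat([a,b]))
E
```

```text
t: 25.8
eef_pos: [0.5431, -0.2699, 0.1372]
ee_rot: [[0.107, 0.966, 0.235], [0.411, -0.258, 0.874], [0.905, 0.003, -0.425]]
wrist_force: [0.1, -0.8, 0.3]
opening: 0.704
grip_force: 0.0
t: 26.05
eef_pos: [0.5432, -0.2699, 0.1373]
ee_rot: [[0.107, 0.966, 0.235], [0.411, -0.258, 0.875], [0.905, 0.003, -0.424]]
wrist_force: [0.8, 0.0, 0.4]
opening: 0.907
grip_force: 0.0
t: 26.47
wrist_force: [0.4, 0.5, -0.3]
opening: 0.945
grip_force: 0.0
t: 26.88
t: 27.3
t: 27.72
t 27.72 grasp [ 0.5115 -0.3868  0.3147] dist [-0.081  0.188 -0.165] q [-7.500e-01  4.490e-01  1.409e+00 -1.000e-03  1.278e+00 -4.910e-01] F [0.7 0.7 0. ]
turn u [0.009 0.007 0.205] shift u after turn [ 0.488 -0.477  0.549] before turn [ 0.538 -0.424  0.545]
```

View pics/z7.png

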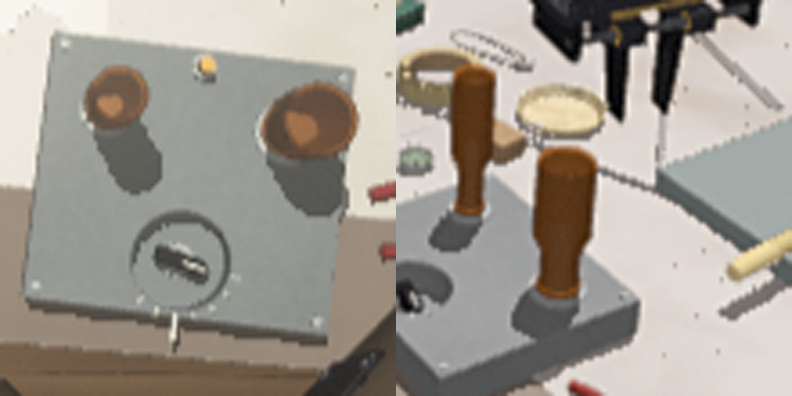

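Both bottles stand right down on their collars. In the top crop the knob bar is centred near full-image pixel (380.3,252.5), with its nose pointing right and slightly towards the robot, at about -113° in world. I'll move above the knob.

```bash
python3 -c "
from h import *
print(back('top',(380.3,252.5),.036),back('top',(380,252.8),.042))
a=back('top',(330+155/3.6,180+247/3.6),.036);b=back('top',(330+208/3.6,180+273/3.6),.036);print(np.degrees(np.arctan2(b[1]-a[1],b[0]-a[0])))"
python3 -m inch '[0.09,-0.071,0,0,0,0.03,35,0.09,-0.071,0,0,0,0.03,35,0.09,-0.071,0,0,0,0.03,35,0.09,-0.071,0,0,0,0.03,35,0.09,-0.071,0,0,0,0.03,35]'|head -1
python3 -m inch '[0.04,-0.04,0,0,0,0.05,35,0,0,0,0,0,0.05,35,0,0,0,0,0,0,35]'|tail -2
python3 plan.py .430 -.199 .12 67 0
```

```text
[ 0.43044124 -0.20018593  0.036     ] [ 0.42969585 -0.19854935  0.042     ]
-115.12494342811331
t: 28.23
opening: 0.367
grip_force: 0.0
t 28.48 grasp [ 0.4405 -0.213   0.3134] dist [-0.011  0.014 -0.193] q [-0.587  0.214  1.768  0.004  1.158 -0.196] F [-0.2 -1.4 -0.1]
turn u [ 0.006 -0.006  0.015] shift u after turn [ 0.029 -0.051  0.645] before turn [ 0.027 -0.052  0.645]
```

```bash
python3 -m inch '[0.028,-0.051,0,0.006,-0.006,0.03,35,0,0,0.1,0,0,0,35,0,0,0.1,0,0,0,35,0,0,0.1,0,0,0,35,0,0,0.1,0,0,0,35]'|head -1
python3 -m inch '[0,0,0.1,0,0,0,35,0,0,0.1,0,0,0,35,0,0,0,0,0,0,35,0,0,0,0,0,0,35]'|tail -3
python3 plan.py .430 -.1993 .034 67 0
```

```text
t: 28.9
wrist_force: [0.0, 0.4, 0.4]
opening: 0.363
grip_force: 0.0
t 29.23 grasp [ 0.4296 -0.2002  0.1321] dist [ 0.     0.001 -0.098] q [-5.750e-01  4.280e-01  2.028e+00 -1.000e-03  6.890e-01 -1.660e-01] F [0.  0.4 0.4]
turn u [-0.007  0.001 -0.013] shift u after turn [0.003 0.    0.327] before turn [0.003 0.001 0.327]
```

```bash
python3 -m inch '[0.003,0,0.1,-0.006,0,0,35,0,0,0.1,0,0,0,35,0,0,0.07,0,0,0,35,0,0,0.035,0,0,0,35,0,0,0,0,0,0,35]'|grep -E "eef|wri"; python3 -m inch '[0,0,0,0,0,0,35]'|grep wri
python3 plan.py .430 -.1993 .034 66 0
```

```text
eef_pos: [0.4306, -0.1995, 0.0223]
wrist_force: [0.2, -0.1, -0.5]
wrist_force: [0.3, 0.7, -0.6]
t 29.73 grasp [ 0.431  -0.1996  0.0425] dist [-0.001  0.    -0.008] q [-5.730e-01  5.920e-01  2.095e+00 -2.000e-03  4.500e-01 -1.630e-01] F [ 0.3  0.7 -0.6]
turn u [0.008 0.003 0.021] shift u after turn [-0.    -0.004  0.028] before turn [-0.    -0.004  0.028]
```

```bash
python3 -m inch '[0,-0.003,0.026,0.006,0.003,0.02,35,0,0,0,0,0,0,35,0,0,0,0,0,0,35]' 8|grep -E "eef|wri"
python3 plan.py .430 -.1993 .034 66 0
python3 -m inch '[0,0,0,0,0,0,8,0,0,0,0,0,0,8,0,0,0,0,0,0,8,0,0,0,0,0,0,8]' 8; python3 plan.py .430 -.1993 .034 3.8 0
```

```text
eef_pos: [0.4297, -0.1987, 0.0154]
wrist_force: [-0.6, -0.2, -1.0]
t 29.98 grasp [ 0.4297 -0.1987  0.0342] dist [ 0.    -0.001 -0.   ] q [-5.730e-01  6.080e-01  2.101e+00  1.000e-03  4.320e-01 -1.560e-01] F [-0.6 -0.2 -1. ]
turn u [ 0.002 -0.     0.002] shift u after turn [-0.001  0.002  0.001] before turn [-0.001  0.002  0.001]
t: 30.32
eef_pos: [0.4303, -0.1991, 0.0151]
ee_rot: [[0.405, 0.914, 0.002], [0.914, -0.405, -0.001], [-0.0, 0.003, -1.0]]
wrist_force: [3.6, -5.4, -4.0]
opening: 0.153
grip_force: 8.4
t 30.32 grasp [ 0.4303 -0.1991  0.0339] dist [-0. -0.  0.] q [-0.573  0.609  2.1    0.     0.43  -0.156] F [ 3.6 -5.4 -4. ]
turn u [ 5.000e-03 -2.000e-03  2.076e+00] shift u after turn [-0.001  0.001 -0.   ] before turn [-0.001 -0.001 -0.   ]
```

```bash
python3 -m inch '[0,0,0,0,0,0.15,8,0,0,0,0,0,0.15,8,0,0,0,0,0,0.15,8,0,0,0,0,0,0.15,8,0,0,0,0,0,0.15,8]'|grep -E "eef|wri|open"
python3 -m inch '[0,0,0,0,0,0.15,8,0,0,0,0,0,0.15,8,0,0,0,0,0,0.15,8,0,0,0,0,0,0.15,8,0,0,0,0,0,0.15,8]'|grep -E "eef|wri|open"
python3 -m inch '[0,0,0,0,0,0.15,8,0,0,0,0,0,0.15,8,0,0,0,0,0,0.15,8,0,0,0,0,0,0.12,8,0,0,0,0,0,0,8]'|grep -E "eef|wri|open"; python3 plan.py .430 -.1993 .034 3.8 0
```

```text
eef_pos: [0.4293, -0.1984, 0.015]
wrist_force: [-2.0, 1.2, 4.9]
opening: 0.149
eef_pos: [0.4285, -0.1974, 0.015]
wrist_force: [-1.5, 9.1, 8.7]
opening: 0.149
eef_pos: [0.4283, -0.1965, 0.015]
wrist_force: [0.1, 15.6, 8.9]
opening: 0.147
t 31.57 grasp [ 0.4283 -0.1965  0.0338] dist [ 0.002 -0.003  0.   ] q [-5.710e-01  6.080e-01  2.103e+00  2.000e-03  4.340e-01  9.320e-01] F [ 0.1 15.6  8.9]
turn u [-0.006  0.005 -0.002] shift u after turn [ 0.005  0.01  -0.001] before turn [ 0.005  0.01  -0.001]
```

```bash
python3 -m inch '[0,-0.007,0,0,0,0,8,0,0,0,0,0,0,8]'|grep -E "eef|wri|open"; python3 -m inch '[0,0,0,0,0,0,20,0,0,0,0,0,0,35,0,0,0,0,0,0,35,0,0,0,0,0,0,35]'|grep -E "eef|wri|open"
python3 -m inch '[0,0,-0.05,0,0,0,35,0,0,-0.1,0,0,0,35,0,0,-0.1,0,0,0,35,0,0,-0.1,0,0,0,35,0,0,-0.1,0,0,0,35]'|grep -E "wri"
python3 -m inch '[0,0,-0.1,0,0,0,35,0,0,-0.1,0,0,0,35,0,0,-0.1,0,0,0,35,-0.05,0.1,-0.05,0,0,0,35,-0.05,0.1,0,0,0,0,35]'|grep -E "eef"
python3 -m inch '[-0.05,0.12,0,0,0,0,35,-0.05,0.12,0,0,0,0,35,-0.05,0.12,0,0,0,0,35,-0.05,0.12,0,0,0,0,35,0,0,0,0,0,0,35]'|grep -E "eef"
python3 - <<'E'
from h import *
T=imaging.snapshot("top")[:,:,::-1].copy();S=imaging.snapshot("scene")[:,:,::-1].copy()
cv2.imwrite("pics/T7.png",T)
a=cv2.resize(T[180:290,330:440],None,fx=3.6,fy=3.6,interpolation=cv2.INTER_CUBIC);b=cv2.resize(S[180:290,290:400],None,fx=3.6,fy=3.6,interpolation=cv2.INTER_CUBIC)
cv2.imwrite("pics/z8.png",cv2.hconcat([a,b]))
E
```

```text
eef_pos: [0.4285, -0.1963, 0.015]
wrist_force: [-5.9, -3.0, 6.1]
opening: 0.144
eef_pos: [0.4293, -0.1963, 0.0147]
wrist_force: [-0.3, -0.7, 1.0]
opening: 0.345
wrist_force: [0.7, -0.1, 0.1]
eef_pos: [0.4044, -0.2588, 0.2583]
eef_pos: [0.3517, -0.4112, 0.2542]
```

View pics/z8.png

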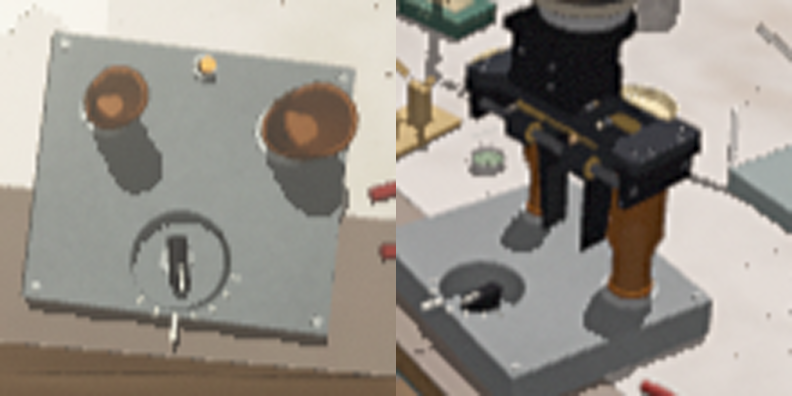

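The nose now points at about -176° world, but the long mark lies at about 174–175°, so the knob is roughly 9° short of the mark. I'll regrip and turn it further clockwise.

```bash
python3 -m inch '[0.05,-0.12,0,0,0,0,35,0.05,-0.12,0,0,0,0,35,0.05,-0.12,0,0,0,0,35,0.05,-0.12,0,0,0,0,35,0.05,-0.12,0,0,0,0,35]'|grep -E "eef"
python3 plan.py .430 -.1975 .034 3.8 0
python3 -m inch '[0.04,-0.09,0,0,0,0,35,0,0,0,0,0,0,35,0,0,0,0,0,0,35]'|grep -E "eef"
python3 plan.py .430 -.1975 .034 3.8 0
```

```text
eef_pos: [0.416, -0.2182, 0.2548]
t 33.83 grasp [ 0.416  -0.2182  0.2736] dist [ 0.014  0.021 -0.24 ] q [-6.240e-01  2.240e-01  1.869e+00  1.000e-03  1.049e+00  8.760e-01] F [ 1.5  0.  -0.6]
turn u [-0.001 -0.001  0.008] shift u after turn [ 0.051 -0.066  0.799] before turn [ 0.051 -0.065  0.799]
eef_pos: [0.4263, -0.1913, 0.255]
t 34.08 grasp [ 0.4263 -0.1913  0.2738] dist [ 0.004 -0.006 -0.24 ] q [-0.563  0.22   1.874  0.     1.048  0.933] F [ 0.  -0.6  0.2]
turn u [-0.    -0.001  0.014] shift u after turn [0.011 0.021 0.799] before turn [0.01  0.021 0.799]
```

```bash
python3 -m inch '[0.01,0.021,0.1,0,0,0.014,35,0,0,0.1,0,0,0,35,0,0,0.1,0,0,0,35,0,0,0.1,0,0,0,35,0,0,0.1,0,0,0,35]'|grep -E "eef"
python3 -m inch '[0,0,0.1,0,0,0,35,0,0,0.06,0,0,0,35,0,0,0.03,0,0,0,35,0,0,0,0,0,0,35]'|grep -E "eef|wri"
python3 plan.py .430 -.1975 .034 3.8 0
```

```text
eef_pos: [0.4291, -0.2001, 0.1036]
eef_pos: [0.4287, -0.1997, 0.0463]
wrist_force: [-0.3, -1.0, 0.5]
t 34.83 grasp [ 0.4287 -0.1997  0.0651] dist [ 0.001  0.002 -0.031] q [-0.576  0.548  2.082  0.     0.514  0.933] F [-0.3 -1.   0.5]
turn u [-0.004  0.004 -0.009] shift u after turn [ 0.005 -0.007  0.104] before turn [ 0.005 -0.007  0.104]
```

```bash
python3 -m inch '[0.005,-0.007,0.06,0,0.004,-0.009,35,0,0,0.04,0,0,0,35,0,0,0,0,0,0,35,0,0,0,0,0,0,35]'|grep -E "eef|wri"
python3 plan.py .430 -.1975 .034 3.8 0
python3 -m inch '[0,0,0,0,0,0,8,0,0,0,0,0,0,8,0,0,0,0,0,0,8,0,0,0,0,0,0,8]' 8|grep -E "eef|wri|open"; python3 plan.py .430 -.1975 .034 -2.7 0
```

```text
eef_pos: [0.4311, -0.1978, 0.0186]
wrist_force: [-0.4, -0.3, -0.5]
t 35.17 grasp [ 0.431  -0.1978  0.0374] dist [-0.001  0.    -0.003] q [-0.57   0.602  2.098  0.003  0.44   0.931] F [-0.4 -0.3 -0.5]
turn u [ 0.    -0.005  0.   ] shift u after turn [-0.004 -0.001  0.011] before turn [-0.004 -0.001  0.011]
eef_pos: [0.431, -0.1971, 0.0184]
wrist_force: [6.9, 16.0, 12.5]
opening: 0.159
t 35.5 grasp [ 0.4309 -0.1971  0.0372] dist [-0.001 -0.    -0.003] q [-0.57   0.602  2.099  0.005  0.439  0.931] F [ 6.9 16.  12.5]
turn u [-0.001 -0.005  0.217] shift u after turn [-0.003  0.002  0.011] before turn [-0.003  0.001  0.011]
```

```bash
python3 -m inch '[0,-0.006,0,0,0,0,8,0,0,0,0,0,0.11,8,0,0,0,0,0,0.11,8,0,0,0,0,0,0,8]'|grep -E "eef|wri|open"; python3 plan.py .430 -.1965 .034 -2.7 0
python3 -m inch '[0,0,0,0,0,0,20,0,0,0,0,0,0,35,0,0,0,0,0,0,35,0,0,0,0,0,0,35]'|grep -E "eef|wri|open"
python3 -m inch '[0,0,-0.05,0,0,0,35,0,0,-0.1,0,0,0,35,0,0,-0.1,0,0,0,35,0,0,-0.1,0,0,0,35,0,0,-0.1,0,0,0,35]'|grep -E "wri"
python3 -m inch '[0,0,-0.1,0,0,0,35,0,0,-0.1,0,0,0,35,0,0,-0.1,0,0,0,35,-0.05,0.1,-0.05,0,0,0,35,-0.05,0.1,0,0,0,0,35]'|grep -E "eef"
python3 -m inch '[-0.05,0.12,0,0,0,0,35,-0.05,0.12,0,0,0,0,35,-0.05,0.12,0,0,0,0,35,-0.05,0.12,0,0,0,0,35,0,0,0,0,0,0,35]'|grep -E "eef"
python3 - <<'E'
from h import *
T=imaging.snapshot("top")[:,:,::-1].copy();cv2.imwrite("pics/T8.png",T)
for f in("pics/T7.png","pics/T8.png"):
    g=cv2.imread(f)[:,:,:].mean(2);sub=g[236:268,366:396]
    m=(sub<62);yy,xx=np.where(m);print(f,m.sum())
    for r in range(243,268):
        row=g[r,366:396];print(r,[int(v) for v in row[8:20]])
E
```

```text
eef_pos: [0.4311, -0.196, 0.0184]
wrist_force: [-1.4, -2.3, 5.9]
opening: 0.151
t 35.83 grasp [ 0.431  -0.196   0.0372] dist [-0.001 -0.    -0.003] q [-0.567  0.601  2.1    0.003  0.437  1.053] F [-1.4 -2.3  5.9]
turn u [ 0.001 -0.006 -0.009] shift u after turn [-0.003  0.002  0.011] before turn [-0.003  0.002  0.011]
eef_pos: [0.4308, -0.1956, 0.0178]
wrist_force: [-0.2, -0.5, -0.9]
opening: 0.347
wrist_force: [0.7, -0.4, -1.4]
eef_pos: [0.3982, -0.2546, 0.2611]
eef_pos: [0.328, -0.3999, 0.2571]
pics/T7.png 2
243 [86, 148, 134, 150, 151, 151, 151, 151, 153, 152, 150, 149]
244 [135, 149, 151, 151, 152, 151, 151, 150, 152, 152, 151, 150]
245 [152, 151, 134, 119, 107, 107, 108, 119, 150, 152, 149, 149]
246 [150, 150, 107, 74, 76, 72, 72, 78, 149, 152, 150, 150]
247 [150, 151, 97, 59, 76, 73, 69, 65, 148, 152, 152, 151]
248 [151, 157, 110, 60, 73, 72, 67, 63, 125, 150, 152, 151]
249 [151, 170, 144, 62, 75, 71, 66, 64, 140, 153, 152, 152]
250 [157, 190, 154, 64, 74, 69, 68, 65, 152, 168, 151, 150]
251 [160, 195, 156, 63, 73, 68, 66, 66, 153, 170, 152, 149]
252 [168, 196, 156, 65, 72, 69,
[... 1824 characters left out ...]
9, 148]
257 [148, 149, 96, 57, 64, 181, 106, 62, 144, 148, 148, 148]
258 [149, 150, 95, 57, 67, 192, 107, 66, 145, 148, 149, 149]
259 [150, 150, 134, 69, 66, 188, 89, 70, 145, 151, 150, 150]
260 [149, 148, 150, 129, 66, 137, 77, 80, 147, 151, 150, 151]
261 [150, 149, 148, 149, 81, 88, 82, 84, 148, 150, 151, 150]
262 [150, 147, 149, 150, 135, 85, 84, 131, 149, 150, 149, 150]
263 [150, 149, 150, 150, 150, 134, 133, 151, 151, 151, 149, 124]
264 [145, 150, 151, 149, 150, 151, 152, 150, 153, 125, 130, 96]
265 [147, 132, 142, 125, 128, 130, 129, 129, 115, 107, 113, 124]
266 [149, 140, 144, 138, 152, 133, 136, 133, 127, 152, 136, 144]
267 [111, 116, 115, 128, 217, 153, 135, 144, 146, 186, 157, 150]
```

The bar now leans about 3–4° the same way as the long mark, so the nose points at it. Both bottles are seated and the arm is clear.

```bash
python3 -m inch '[0,0,0,0,0,0,35,0,0,0,0,0,0,35]'|grep -E "^t|wri"; python3 -c "
from workcell import ticket;print(ticket.job_done())"
```

```text
t: 37.63
wrist_force: [-0.7, 0.9, 0.2]
the job is handed in; nothing more can be done
None
```

I handed the job in at about 38 s: both bottles stand mouth-down on their own pegs and are let go, and the knob nose is within about 4° of the long mark; the hand-in returned no verdict.

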